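# Put the microscope's loose optics back in their foam-lined boxes

## Task

Put the microscope's four loose optics away in their foam-lined boxes: each part, upright as it stands now, goes into the box whose cut-out has its outline, the iris with its lever lying in the slot, so that each rests on the floor of its cut-out, let go. Leave the glass beaker and the dropper bottle standing where they are.

Things in the scene. Friction and masses are not known exactly. Their poses are not given: they have to be found in the camera images.
- lens: auxiliary objective lens: low black drum, 56 mm in diameter, 32 mm high, with a knurled band, a thin silver line and a pale domed glass on top; about 0.13 kg. Origin: centre of its underside; z up. It is round, its yaw does not matter.
- eyepiece: eyepiece standing on its black rubber eyecup: black lower part 42 mm in diameter and 28 mm high, above it a silver barrel 30 mm in diameter up to 56 mm; about 0.09 kg. Origin: centre of its underside; z up. It is round, its yaw does not matter.
- iris: iris diaphragm: drum 46 mm in diameter, 26 mm high, black with a silver knurled band; low on its side a rigid silver lever (6 mm wide) with a black knob (9 mm in diameter, up to 11 mm above the underside) whose end is 46 mm from the drum's axis; 0.09 kg. Origin: centre of the drum's underside; lever along +x, z up. Above 12 mm the drum can be gripped from any side.
- prism: prism block: plain black block 54 mm long (x), 36 mm wide (y) and 36 mm high, with a low silver ring with glass on its top (2.5 mm more) and a round glass window in each end; about 0.16 kg. Origin: centre of its underside; z up. Either way round is the same.
- lens_seat (a point): cut-out in the pale foam of a fixed grey square card box (108 x 108 mm, foam top 30 mm above the table): dark inside, 12 mm deep, round, 66 mm in diameter at its floor: the largest round one; walls flare, 4 mm wider all round at the top. Point: centre of its floor (18 mm above the table) and of the box.
- eyepiece_seat (a point): cut-out in the pale foam of a fixed grey square card box (108 x 108 mm, foam top 30 mm above the table): dark inside, 12 mm deep, round, 52 mm in diameter at its floor: the smaller plain round one; walls flare, 4 mm wider all round at the top. Point: centre of its floor (18 mm above the table) and of the box.
- iris_seat (a point): cut-out in the pale foam of a fixed grey square card box (108 x 108 mm, foam top 30 mm above the table): dark inside, 12 mm deep, keyhole-shaped, at its floor a round part 56 mm in diameter with a slot 19 mm wide for the lever, along +x to 51 mm from the round part's centre; walls flare, 4 mm wider all round at the top. Point: centre of the round part's floor, 18 mm above the table; x along the slot, z up.
- prism_seat (a point): cut-out in the pale foam of a fixed grey square card box (108 x 108 mm, foam top 30 mm above the table): dark inside, 12 mm deep, rectangular, 64 mm (x) by 46 mm (y) at its floor; walls flare, 4 mm wider all round at the top. Point: centre of its floor (18 mm above the table) and of the box; x along its long side, z up.
- beaker: small empty glass beaker, 49 mm in diameter, 59 mm high, standing among the parts; a bystander. Origin: centre of its underside.
- dropper: dark dropper bottle with a black rubber bulb, 33 mm in diameter, 102 mm high, standing at the front left by the vice; a bystander. Origin: centre of its underside.

How it is judged:
By the outcome, as a careful person would: the job done as asked, in the order asked, and still so for the second after the job is handed in, with the robot touching nothing.
It also fails if it takes over 104 s, if anything falls off the work surface, if the arm or the gripper's body presses on something with over 40 N, if the wrist force passes 120 N, or if a joint passes its speed limit or range.

## Robot

A 6-joint arm with a two-finger parallel gripper is mounted at the origin on a cart in front of the work surface, level with it; the furniture and walls round the work are solid. World frame = base frame: x ahead of the robot, y to its left, z up, the work surface at z = 0. Lengths are in m, angles in degrees, forces in N, time in s.
With the tool pointing down it reaches from about 0.25 to 0.725 m from the base axis. Payload 9.7 kg.
Tool frame: the origin (TCP) lies between the finger pads; the fingertips stand 11 mm ahead of it and the grasp point (between the pads) lies 8 mm behind it; z points along the fingers, x is the direction in which the jaws open and shut, and the axes are right-handed (so a half turn about z gives the same grasp; the last joint's range is limited). The gripper opens to 85 mm and grips with 20 to 120 N. Pads are 22 mm wide; open, the fingers measure 114 mm over their backs; the gripper's body (76 mm by 85 mm) begins 54 mm behind the grasp point. The pads swing forward as they close: fully open they stand 13 mm farther back than shut.
Start: joints at [69.5, 4.979, 10.078, 95.1, 0, 90], TCP at [0.193, 0.515, 0.242] pointing down, gripper open.
Joint ranges: [-179.16, 179.16], [-48.56, 103.87], [-65.8, 70.77], [-126.05, 130.52], [-82.76, 87.17], [-180, 180]. Speed limits (degrees/s): [127.2, 127.2, 147.25, 180, 180, 180].

## Interface

Orientations are given as [roll, pitch, yaw] about the fixed x, y, z axes, in that order (R = Rz(yaw) Ry(pitch) Rx(roll)).
In Python, from workcell import get_obs, camera, job_done, spotter gives the robot as it stands.
- The arm moves only by the tool play_rows, never from a script. Its argument "rows" is a list of rows, each a list of 3 entries, a list of its own where there are three numbers: the closure, from 0 (fully open) to 1 (shut), then the shift along the tool's x, y, z in cm, then the turn, a rotation vector about the tool's x, y, z in degrees. In form: [[claw, [x, y, z], [wx, wy, wz]], ...]. A call has 1 to 12 rows; each row shifts and turns the pose as measured when the row begins, along the tool's axes as they then stand; what a row does not reach is not made up. A row lasts 1/10 s, in which the tool goes at most 50 mm and 8.59 degrees, less where a joint would pass 70% of its speed; a pose out of reach is approached as far as the arm can. A call is refused whole if a number of a shift passes 5 or a number of a turn 8.59, either way. A call with a gripper value outside its range is refused whole. The fingers move at their own pace and stop on an object; "newtons" is the grip in N (left out, the last holds). Time passes only in rows, so rows that do not move let the fingers close. It gives the time, the measured TCP pose, the force and the opening at its end, in the units of the state.
- get_obs(): the state, without advancing time (a new reading comes with each control period).
- camera(name): name is "scene" or "top" or "wrist"; returns a dict with "img" (420x560x3 uint8, red, green, blue), "intrinsics" (3x3 intrinsics, pixels), "xyz" and "orientation" of the camera in the world. Camera axes: x right, y down, z forward; pixel columns grow to the right and rows downward; lengths in m; the calibration is good to about 2 mm. A picture is of the moment at which its call begins. There is no depth.
- job_done(): hands the job in, once; it reports no verdict.
Trained networks look in a picture, given as the dict that the camera call returned (one of the last four; its "shot" number tells which), for a name from the list of things; names that differ only in an ending like _2 or _b are one class to them, and where a whole thing is asked for, a point or a joint stands for the part that bears it (a point fixed in the world has none). Each returns a list of dicts, best first, with "confidence" (0 to 1); they miss things now and then, are a little off and sometimes report something else, mostly with a low value. They report only what shows in the picture. A call takes as long as a camera call.
- spotter.spot_in(picture, thing): "point" ([x, y, z] in m, in world coordinates, good to about 4 mm: the middle of the surface that is visible of it).
- spotter.trace(picture, thing): "pixels" (420x560 bool, what is visible of it).
The state is a dict: "time": time; "q": joint angles; "qd": joint speeds; "joint_efforts": joint torques, N m; "ee_pos": TCP position; "tcp_rot": TCP orientation; "wrist_force": force on the tool from outside, world axes, zero at the start; "torque": the same for the moment, N m; "opening": finger opening in m.
Only numpy, scipy, OpenCV 4.12 (cv2) and the standard library are available. Lean on these libraries where they do the work, as an engineer would, in place of code of your own. Each camera call takes 0.05 s, during which the arm holds its last target.

## Working session

There is one attempt and no reset: what is moved stays moved. The work goes in short steps, Python scripts to look and compute and a tool call to move; the robot and the scene stay as the last step left them, time stands still between calls to the robot, and variables do not carry over. Pictures are saved under pics/ and viewed, and the job is handed in when it is done.

Besides the shell and the picture viewer there is one more tool, called after ">>>" by a JSON object that holds its "method" and its "body", one argument or row to a line. play_rows: Moves the arm, as the interface text tells. Its arguments: {"type":"object","properties":{"rows":{"type":"array","items":{"type":"array"}},"newtons":{"type":"number"}},"required":["rows"]}

```bash
ls; mkdir -p pics
python3 - <<'E'
from workcell import get_obs,camera
import cv2
print(get_obs())
for n in ["scene","top","wrist"]:
    c=camera(n); print(n,c["intrinsics"],c["xyz"],c["orientation"],c["shot"])
    cv2.imwrite(f"pics/{n}0.png",c["img"][:,:,::-1])
E
```

```text
pics
{'time': 0.0, 'q': array([6.94993574e+01, 5.01093799e+00, 1.00338913e+01, 9.51007467e+01,
       1.12731920e-03, 9.00012777e+01]), 'qd': array([-0.05656667, -0.05243597,  0.02207089,  0.05806874, -0.05135621,
        0.04864705]), 'joint_efforts': array([ 3.61292943e-03, -5.20373726e+01,  4.64815485e+01,  1.57723459e-02,
       -6.26824612e-05,  3.70459375e-06]), 'ee_pos': array([0.19253529, 0.51495681, 0.24157959]), 'tcp_rot': array([-1.79998874e+02,  7.77933888e-02,  6.94980797e+01]), 'wrist_force': array([ 0.34361718, -0.30145973,  0.01461727]), 'torque': array([ 0.0278657 , -0.01610568,  0.01879968]), 'opening': 0.08571056873375174}
scene [[545.79248601   0.         282.97727451]
 [  0.         545.79248601 219.54499631]
 [  0.           0.           1.        ]] [-0.02705591 -0.58411664  0.93099648] [-137.4942152     1.15090788  -44.67225506] 1
top [[401.12228672   0.         277.45126579]
 [  0.         401.12228672 206.21250349]
 [  0.           0.           1.        ]] [0.42156917 0.01501398 0.90357219] [-173.02664052   -0.3727921   -90.98043298] 2
wrist [[308.01334908   0.         279.04438021]
 [  0.         308.01334908 207.84886645]
 [  0.           0.           1.        ]] [0.11695824 0.54241401 0.3733282 ] [1.61984184e+02 5.34214682e-02 6.94455392e+01] 3
```

View pics/scene0.png

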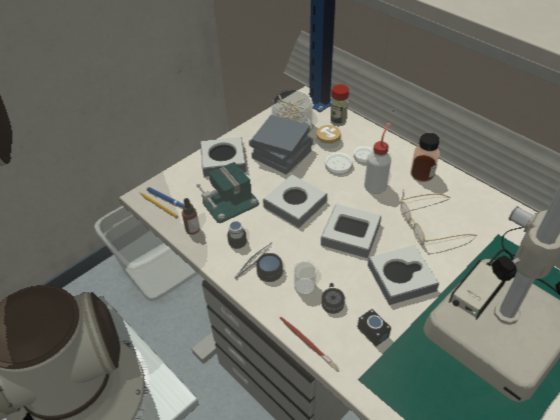

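View pics/top0.png

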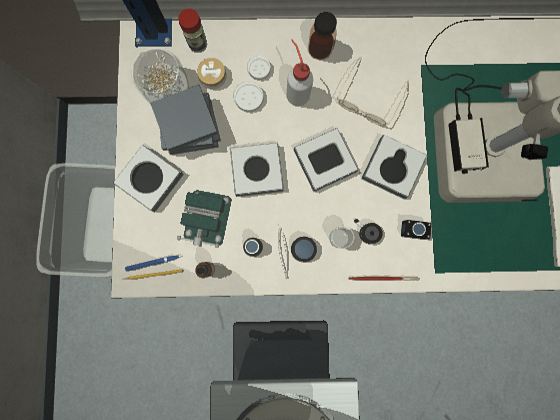

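View pics/wrist0.png

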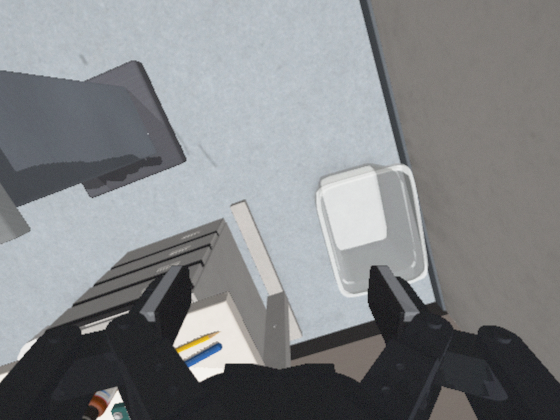

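```bash
cat > h.py <<'E'
import numpy as np, cv2
from scipy.spatial.transform import Rotation as R
from scipy.optimize import least_squares
def Rm(o): return R.from_euler('xyz',o,degrees=True).as_matrix()
def proj(c,P):
    P=np.atleast_2d(P); q=(P-np.array(c["xyz"]))@Rm(c["orientation"]); k=np.array(c["intrinsics"])
    return np.c_[q[:,0]/q[:,2]*k[0,0]+k[0,2], q[:,1]/q[:,2]*k[1,1]+k[1,2]]
def onplane(c,uv,z):
    uv=np.atleast_2d(uv); k=np.array(c["intrinsics"])
    d=np.c_[(uv[:,0]-k[0,2])/k[0,0],(uv[:,1]-k[1,2])/k[1,1],np.ones(len(uv))]@Rm(c["orientation"]).T
    o=np.array(c["xyz"]); return o+d*((z-o[2])/d[:,2])[:,None]
def tri(c1,p1,c2,p2):
    A=[];b=[]
    for c,p in((c1,p1),(c2,p2)):
        o=np.array(c["xyz"]); d=onplane(c,p,o[2]-1)[0]-o; d/=np.linalg.norm(d)
        M=np.eye(3)-np.outer(d,d); A.append(M); b.append(M@o)
    s=np.linalg.lstsq(np.vstack(A),np.hstack(b),rcond=None); 
    return s[0], float(np.sqrt(s[1][0])) if len(s[1]) else 0
E
python3 - <<'E'
from h import *
from workcell import *
import pickle
cs={}
for n in ["top","scene"]:
    c=camera(n); cs[n]=c; c["tr"]={}
    for t in ["lens","eyepiece","iris","prism","beaker","dropper","lens_seat","eyepiece_seat","iris_seat","prism_seat"]:
        s=spotter.spot_in(c,t); 
        try: m=spotter.trace(c,t)
        except Exception as e: m=[]; print(e)
        if m: c["tr"][t]=m[0]["pixels"]
        print(n,t,[(np.round(x["point"],3).tolist(),round(x["confidence"],2)) for x in s[:3]],[(round(x["confidence"],2),int(x["pixels"].sum()),np.round(np.argwhere(x["pixels"])[:,::-1].mean(0),1).tolist()) for x in m[:2]])
pickle.dump(cs,open("c0.pkl","wb"))
print(get_obs()["time"])
for n in cs:
    cv2.imwrite(f"pics/{n}_z.png",cv2.resize(cs[n]["img"][:,:,::-1][{"top":slice(130,280),"scene":slice(130,350)}[n],{"top":slice(110,440),"scene":slice(180,450)}[n]],None,fx=2.4,fy=2.4,interpolation=cv2.INTER_CUBIC))
E
```

```text
top lens [([0.435, -0.049, 0.028], 0.86)] [(0.92, 576, [303.1, 249.3])]
top eyepiece [([0.438, 0.061, 0.052], 0.74)] [(0.58, 282, [252.6, 246.5])]
top iris [([0.468, -0.197, 0.024], 0.86)] [(0.72, 358, [370.9, 232.8])]
top prism [([0.477, -0.292, 0.037], 0.82)] [(0.59, 517, [415.5, 229.9])]
top beaker [([0.461, -0.137, 0.005], 0.6)] [(0.86, 463, [341.8, 237.0])]
top dropper [([0.392, 0.162, 0.066], 0.72)] []
top lens_seat [([0.603, 0.293, 0.03], 0.76)] [(0.6, 2506, [148.1, 178.5])]
top eyepiece_seat [([0.613, 0.054, 0.034], 0.94)] [(0.88, 2352, [256.2, 169.6])]
top iris_seat [([0.615, -0.255, 0.031], 0.73)] [(0.83, 2424, [393.6, 167.0])]
top prism_seat [([0.63, -0.102, 0.028], 0.91), ([0.613, 0.055, 0.037], 0.48), ([0.599, 0.295, 0.028], 0.37)] [(0.61, 2366, [325.2, 159.6])]
scene lens [([0.426, -0.051, 0.029], 0.63), ([0.436, 0.058, 0.03], 0.59)] [(0.71, 694, [303.9, 276.9]), (0.55, 647, [268.4, 267.0])]
scene eyepiece [([0.434, 0.056, 0.032], 0.93)] [(0.61, 443, [235.6, 234.8])]
scene iris [([0.464, -0.205, 0.023], 0.95)] [(0.75, 504, [331.9, 299.9])]
scene prism [] [(0.76, 744, [373.0, 327.3])]
scene beaker [([0.458, -0.128, 0.038], 0.76)] [(0.57, 681, [303.8, 277.1])]
scene dropper [([0.391, 0.156, 0.054], 0.93), ([0.627, -0.107, 0.033], 0.15)] [(0.82, 447, [189.3, 217.5])]
scene lens_seat [([0.599, 0.294, 0.035], 0.92), ([0.438, 0.055, 0.033], 0.55)] [(0.74, 1281, [221.0, 153.9])]
scene eyepiece_seat [([0.606, 0.048, 0.024], 0.63)] [(0.85, 2016, [294.5, 200.2])]
scene iris_seat [([0.608, -0.265, 0.028], 0.61)] [(0.85, 2858, [401.7, 274.5]), (0.26, 704, [303.9, 276.7])]
scene prism_seat [([0.628, -0.106, 0.03], 0.67)] [(0.63, 2255, [350.2, 230.5])]
2.25
```

View pics/top_z.png

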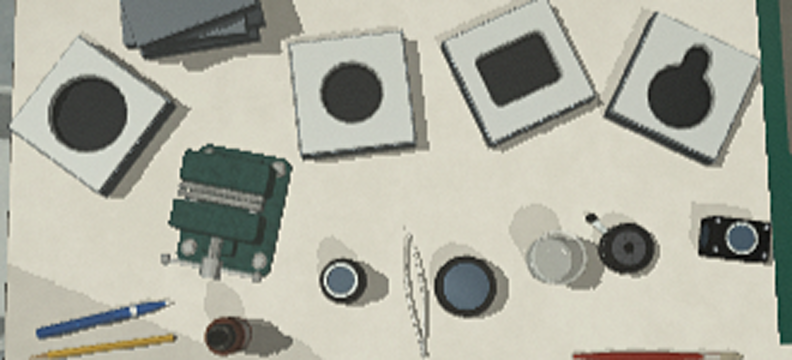

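View pics/scene_z.png

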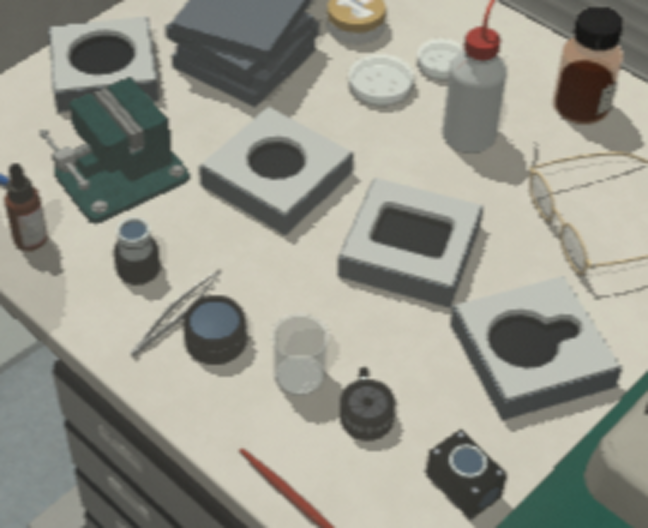

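```bash
cat > fit.py <<'E'
from h import *
from scipy.optimize import minimize
def circ(r,z,n=40):
    a=np.linspace(0,2*np.pi,n,endpoint=False); return np.c_[r*np.cos(a),r*np.sin(a),0*a+z]
def box(x,y,z0,z1): return np.array([[sx*x/2,sy*y/2,z] for sx in(-1,1) for sy in(-1,1) for z in(z0,z1)])
M={"lens":[np.r_[circ(.028,0),circ(.028,.032)]],
"eyepiece":[np.r_[circ(.021,0),circ(.021,.028)],np.r_[circ(.015,.028),circ(.015,.056)]],
"iris":[np.r_[circ(.023,0),circ(.023,.026)],np.r_[circ(.0045,0.002),circ(.0045,.011)]+[.0415,0,0],box(.02,.006,.003,.008)+[.03,0,0]],
"prism":[box(.054,.036,0,.036)],
"beaker":[np.r_[circ(.0245,0),circ(.0245,.059)]],
"seat":[box(.108,.108,-.018,.012)]}
S=8
def render(c,parts,p):
    x,y,z,yaw=p; Rz=Rm([0,0,yaw]); m=np.zeros((420*4,560*4),np.uint8)
    for P in parts:
        uv=proj(c,P@Rz.T+[x,y,z]); h=cv2.convexHull(((uv+.5)*4*16-8).astype(np.int32))
        cv2.fillConvexPoly(m,h,255,shift=4)
    return cv2.resize(m,(560,420),interpolation=cv2.INTER_AREA)/255.
def fit(cams,masks,parts,p0,free,scale=(.004,.004,.004,4)):
    p0=np.array(p0,float); free=list(free)
    def f(q):
        p=p0.copy(); p[free]+=np.array(q)*np.array(scale)[free]
        e=0
        for c,m in zip(cams,masks): 
            r=render(c,parts,p); e+=np.abs(r-m).sum()/np.maximum(r,m).sum()
        return e
    best=minimize(f,np.zeros(len(free)),method="Nelder-Mead",options=dict(initial_simplex=np.r_[np.zeros((1,len(free))),np.eye(len(free))*1.0],xatol=.01,fatol=1e-4,maxiter=400))
    p=p0.copy(); p[free]+=best.x*np.array(scale)[free]; return p,best.fun
E
python3 - <<'E'
from fit import *
import pickle
cs=pickle.load(open("c0.pkl","rb")); T,Sc=cs["top"],cs["scene"]
g={"lens":(.435,-.05,0,0),"eyepiece":(.436,.058,0,0),"iris":(.466,-.2,0,50),"prism":(.477,-.292,0,-5),"beaker":(.46,-.133,0,0),
"lens_seat":(.6,.293,.018,38),"eyepiece_seat":(.61,.05,.018,5),"prism_seat":(.63,-.104,.018,20),"iris_seat":(.612,-.26,.018,-22)}
out={}
for n,p in g.items():
    parts=M.get(n,M["seat"]); yaw=n in("iris","prism") or "seat" in n
    fr=[0,1]+([3] if yaw else [])
    ms=Sc["tr"].get(n)
    res=[]
    for cams in ([T],[Sc],[T,Sc]):
        if n=="lens" : 
            pass
        f2=fr if len(cams)<2 else fr+[2]
        pp,e=fit(cams,[c["tr"][n].astype(float) for c in cams],parts,p,sorted(f2))
        res.append((np.round(pp*[1e3]*3+[0] if False else pp*[1000,1000,1000,1],1).tolist(),round(e,2)))
    print(n,*res); out[n]=res
E
```

```text
lens ([433.2, -46.9, 0.0, 0.0], np.float64(0.06)) ([435.0, -50.0, 0.0, 0.0], np.float64(1.0)) ([433.0, -47.1, 0.6, 0.0], np.float64(1.06))
eyepiece ([441.8, 63.6, 0.0, 0.0], np.float64(0.09)) ([440.6, 63.6, 0.0, 0.0], np.float64(0.07)) ([441.1, 63.7, -1.3, 0.0], np.float64(0.16))
iris ([466.9, -199.0, 0.0, 49.9], np.float64(0.18)) ([465.7, -199.3, 0.0, 45.0], np.float64(0.08)) ([466.7, -198.9, -2.4, 45.6], np.float64(0.26))
prism ([471.7, -296.1, 0.0, 85.3], np.float64(0.06)) ([471.8, -298.2, 0.0, -101.2], np.float64(0.1)) ([472.2, -299.9, -3.2, 9.1], np.float64(0.79))
beaker ([458.1, -129.9, 0.0, 0.0], np.float64(0.11)) ([459.3, -126.6, 0.0, 0.0], np.float64(0.14)) ([457.8, -129.2, -2.1, 0.0], np.float64(0.25))
lens_seat ([598.0, 295.7, 18.0, 53.5], np.float64(0.03)) ([597.4, 296.0, 18.0, 54.7], np.float64(0.2)) ([598.3, 296.7, 15.1, 53.7], np.float64(0.23))
eyepiece_seat ([613.9, 53.1, 18.0, 6.1], np.float64(0.04)) ([613.4, 51.0, 18.0, 5.7], np.float64(0.04)) ([614.8, 53.2, 15.1, 5.6], np.float64(0.08))
prism_seat ([633.7, -102.5, 18.0, 23.9], np.float64(0.05)) ([633.5, -103.7, 18.0, 24.4], np.float64(0.03)) ([635.0, -102.7, 15.7, 24.1], np.float64(0.08))
iris_seat ([615.5, -255.8, 18.0, -28.5], np.float64(0.05)) ([614.2, -258.4, 18.0, -26.1], np.float64(0.03)) ([617.1, -256.9, 13.6, -26.4], np.float64(0.08))
```

```bash
cat > seats.py <<'E'
from fit import *
K={"lens_seat":[circ(.037,.012)],"eyepiece_seat":[circ(.030,.012)],
"iris_seat":[circ(.032,.012),np.array([[0,-.0135,.012],[0,.0135,.012],[.055,.0135,.012],[.055,-.0135,.012]])],
"prism_seat":[np.array([[a*.036,b*.027,.012] for a in(-1,1) for b in (-1,1)])]}
def darkmask(c,n,p,th=110):
    bm=render(c,[box(.1,.1,.012,.012)],p)>.5
    g=cv2.cvtColor(c["img"],cv2.COLOR_RGB2GRAY).astype(float)
    lo,hi=np.percentile(g[bm],5),np.percentile(g[bm],90)
    return np.clip((hi-g)/(hi-lo),0,1)*bm, lo,hi
E
python3 - <<'E'
from seats import *
import pickle
cs=pickle.load(open("c0.pkl","rb")); T,Sc=cs["top"],cs["scene"]
B={"lens_seat":(.598,.296,.018,53.6),"eyepiece_seat":(.614,.0525,.018,5.8),"prism_seat":(.6337,-.103,.018,24.2),"iris_seat":(.615,-.257,.018,-26.5)}
for n,p in B.items():
    res=[]
    p0=list(p)
    ms=[darkmask(c,n,p) for c in (T,Sc)]
    fr=[0,1]+([3] if n[:2] in("ir","pr") else [])
    for cams,mm in (([T],ms[:1]),([Sc],ms[1:]),([T,Sc],ms)):
        f2=sorted(fr+([2] if len(cams)>1 else []))
        pp,e=fit(cams,[(m[0]>.5).astype(float) for m in mm],K[n],p0,f2)
        res.append((np.round(pp*[1000,1000,1000,1],1).tolist(),round(e,2)))
    print(n,*res,[m[1:] for m in ms])
pp,e=fit([T],[T["tr"]["prism"].astype(float)],M["prism"],(.472,-.297,0,85),[0,1,3]);print(pp,e)
pp,e=fit([Sc],[Sc["tr"]["prism"].astype(float)],M["prism"],(.472,-.297,0,82),[0,1,3]);print(pp,e)
pp,e=fit([T,Sc],[T["tr"]["prism"].astype(float),Sc["tr"]["prism"].astype(float)],M["prism"],(.472,-.297,0,82),[0,1,2,3]);print(pp,e)
# overlay
for c,nm in((T,"top"),(Sc,"scene")):
    im=c["img"][:,:,::-1].copy(); im=cv2.resize(im,None,fx=3,fy=3,interpolation=cv2.INTER_CUBIC)
    def dr(parts,p,col):
        for P in parts:
            uv=proj(c,P@Rm([0,0,p[3]]).T+np.array(p[:3])); cv2.polylines(im,[cv2.convexHull(((uv+.5)*3).astype(np.int32))],True,col,1)
    for n,p in {"lens":(.433,-.047,0,0),"eyepiece":(.4412,.0636,0,0),"iris":(.4663,-.1991,0,46),"prism":(.472,-.297,0,83),"beaker":(.4585,-.129,0,0)}.items(): dr(M[n],p,(0,0,255))
    for n,p in B.items(): dr(M["seat"],p,(255,0,0)); dr(K[n],p,(0,255,0))
    cv2.imwrite(f"pics/ov_{nm}.png",(im[150*3:150*3+450,560:1360] if nm=="top" else im[400:1000,550:1350]))
E
```

```text
lens_seat ([598.3, 296.3, 18.0, 53.6], np.float64(0.05)) ([597.6, 293.2, 18.0, 53.6], np.float64(0.13)) ([599.7, 298.6, 12.4, 53.6], np.float64(0.17)) [(np.float64(53.0), np.float64(210.0)), (np.float64(53.0), np.float64(189.0))]
eyepiece_seat ([614.8, 53.6, 18.0, 5.8], np.float64(0.1)) ([613.5, 50.6, 18.0, 5.8], np.float64(0.11)) ([616.1, 53.7, 13.7, 5.8], np.float64(0.19)) [(np.float64(55.0), np.float64(205.0)), (np.float64(62.0), np.float64(191.0))]
prism_seat ([634.5, -101.4, 18.0, 61.5], np.float64(0.33)) ([633.9, -104.6, 18.0, 114.6], np.float64(0.11)) ([634.1, -102.6, 17.8, 46.3], np.float64(0.7)) [(np.float64(53.0), np.float64(202.0)), (np.float64(63.0), np.float64(191.0))]
iris_seat ([606.0, -250.6, 18.0, -26.5], np.float64(0.14)) ([605.5, -253.7, 18.0, -27.4], np.float64(0.13)) ([607.9, -252.4, 12.8, -25.9], np.float64(0.25)) [(np.float64(43.0), np.float64(199.0)), (np.float64(57.0), np.float64(191.0))]
[ 0.471724   -0.29604684  0.         85.8186462 ] 0.06516868549622734
[ 0.47227002 -0.29823757  0.         80.54892211] 0.09379779749158763
[ 4.72044023e-01 -2.97258393e-01 -2.34935712e-03  8.42478500e+01] 0.16495281563902472
```

View pics/ov_top.png

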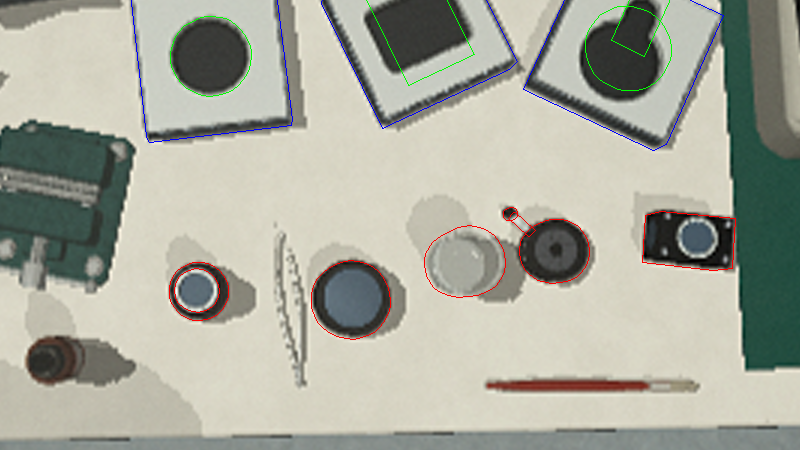

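View pics/ov_scene.png

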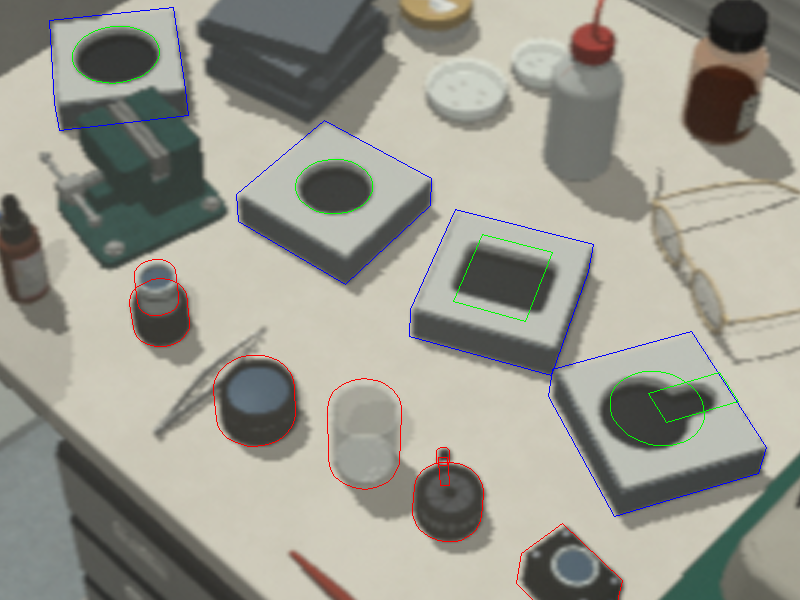

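```bash
cat > plan.py <<'E'
import sys
from h import *
from workcell import get_obs
def plan(tgt,n=None,claw=0,o=None):
    o=o or get_obs(); p=np.array(o["ee_pos"]); r=R.from_euler('xyz',o["tcp_rot"],degrees=True)
    rt=R.from_euler('xyz',[180,0,tgt[3]],degrees=True); t=np.array(tgt[:3])
    d=np.linalg.norm(t-p); rv=(r.inv()*rt).as_rotvec(degrees=True)
    if n is None: n=int(max(np.ceil(d/.045),np.ceil(np.abs(rv).max()/8),1))
    rows=[]
    for i in range(n):
        rem=n-i; sh=r.inv().apply((t-p)/rem)*100; w=(r.inv()*rt).as_rotvec(degrees=True)/rem
        sh=np.round(sh,2); w=np.round(w,1)
        rows.append([claw,sh.tolist(),w.tolist()])
        p=p+r.apply(sh/100); r=r*R.from_rotvec(w,degrees=True)
    print("t",round(o["time"],2),"at",np.round(np.array(o["ee_pos"])*1e3,1),np.round(o["tcp_rot"],1),"F",np.round(o["wrist_force"],1),"op",round(o["opening"]*1e3,1),"d",round(d*1e3,1)); print("rot",np.round(rv,1),"n",n); print(rows)
if __name__=="__main__":
    a=[float(v) for v in sys.argv[1:]]; plan([a[0]/1e3,a[1]/1e3,a[2]/1e3,a[3]],int(a[5]) if len(a)>5 and a[5]>0 else None,a[4] if len(a)>4 else 0)
E
python3 plan.py 441 63.6 160 8 0
python3 - <<'E'
from seats import *
import pickle
cs=pickle.load(open("c0.pkl","rb")); T,Sc=cs["top"],cs["scene"]
n="prism_seat";p=(.6337,-.103,.018,114.2)
for cams in([T],[Sc]):
    print(fit(cams,[(darkmask(c,n,p)[0]>.5).astype(float) for c in cams],K[n],p,[0,1,3]))
E
```

```text
t 2.25 at [192.6 515.2 242.3] [-180.     0.    69.5] F [-0.7 -0.3  0.4] op 85.3 d 521.9
rot [ 0.   0.  61.5] n 12
[[0.0, [-2.8, 3.26, 0.69], [0.0, 0.0, 5.1]], [0.0, [-2.5, 3.49, 0.69], [0.0, 0.0, 5.1]], [0.0, [-2.18, 3.7, 0.68], [0.0, 0.0, 5.1]], [0.0, [-1.84, 3.88, 0.69], [0.0, 0.0, 5.1]], [0.0, [-1.49, 4.03, 0.68], [0.0, 0.0, 5.1]], [0.0, [-1.12, 4.14, 0.69], [0.0, 0.0, 5.1]], [0.0, [-0.75, 4.23, 0.68], [0.0, 0.0, 5.2]], [0.0, [-0.37, 4.28, 0.69], [0.0, 0.0, 5.1]], [0.0, [0.02, 4.3, 0.68], [0.0, 0.0, 5.2]], [0.0, [0.4, 4.27, 0.69], [0.0, 0.0, 5.1]], [0.0, [0.78, 4.22, 0.68], [0.0, 0.0, 5.2]], [0.0, [1.17, 4.14, 0.69], [0.0, 0.0, 5.1]]]
(array([ 6.34332672e-01, -1.01511812e-01,  1.80000000e-02,  1.14028132e+02]), np.float64(0.10606382548162539))
(array([ 6.34228914e-01, -1.04572206e-01,  1.80000000e-02,  1.13725430e+02]), np.float64(0.10877236225886384))
```

>>> {"method": "play_rows", "body": {
  "rows": [
    [0.0,[-2.8,3.26,0.69],[0.0,0.0,5.1]],
    [0.0,[-2.5,3.49,0.69],[0.0,0.0,5.1]],
    [0.0,[-2.18,3.7,0.68],[0.0,0.0,5.1]],
    [0.0,[-1.84,3.88,0.69],[0.0,0.0,5.1]],
    [0.0,[-1.49,4.03,0.68],[0.0,0.0,5.1]],
    [0.0,[-1.12,4.14,0.69],[0.0,0.0,5.1]],
    [0.0,[-0.75,4.23,0.68],[0.0,0.0,5.2]],
    [0.0,[-0.37,4.28,0.69],[0.0,0.0,5.1]],
    [0.0,[0.02,4.3,0.68],[0.0,0.0,5.2]],
    [0.0,[0.4,4.27,0.69],[0.0,0.0,5.1]],
    [0.0,[0.78,4.22,0.68],[0.0,0.0,5.2]],
    [0.0,[1.17,4.14,0.69],[0.0,0.0,5.1]]
  ],
  "newtons": 40
}}

```text
time: 3.45
ee_pos: [0.44, 0.047, 0.1572]
tcp_rot: [-179.9, -0.4, 6.1]
wrist_force: [1.1, 1.4, 0.1]
opening: 0.0854
```

```bash
python3 plan.py 441 63.6 160 8 0.45
```

```text
t 3.45 at [440.   47.  157.2] [-179.9   -0.4    6.1] F [1.1 1.4 0.1] op 85.4 d 16.8
rot [-0.1 -0.4 -1.9] n 1
[[0.45, [0.28, -1.64, -0.28], [-0.1, -0.4, -1.9]]]
```

>>> {"method": "play_rows", "body": {
  "rows": [
    [0.4,[0.28,-1.6,-0.28],[0,0,-1.9]],
    [0.4,[0,0,0],[0,0,0]],
    [0.4,[0,0,0],[0,0,0]]
  ]
}}

```text
time: 3.75
ee_pos: [0.4427, 0.0562, 0.1587]
tcp_rot: [-179.9, -0.3, 7.1]
wrist_force: [0.3, -0.4, 0.1]
opening: 0.0512
```

Run:
```python
from workcell import *
import cv2,numpy as np,pickle
c=camera("wrist"); o=get_obs(); print(o["ee_pos"],o["tcp_rot"],o["opening"],c["xyz"],c["orientation"])
pickle.dump(c,open("w1.pkl","wb")); cv2.imwrite("pics/w1.png",c["img"][:,:,::-1])
```

```text
[0.44261614 0.05655654 0.15882188] [-179.93382386   -0.28085726    7.18191434] 0.05138737201987534 [0.43089088 0.13421595 0.29047707] [162.05252861  -0.26565571   7.08732191]
```

View pics/w1.png

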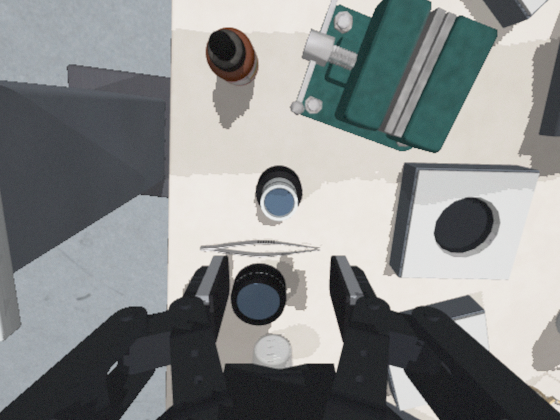

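```bash
python3 - <<'E'
from fit import *
import pickle
c=pickle.load(open("w1.pkl","rb"))
T=pickle.load(open("c0.pkl","rb"))
for n,uv,z in(("eyep top",(279,200),.056),("lens top",(258,297),.032),("eyepseat rim",(466,225),.03),("beaker",(0,0),.059)):
    print(n,onplane(c,[uv],z)[0].round(4))
print(tri(c,(279,200),T["top"],(252.6,246)))
im=c["img"][:,:,::-1].copy()
for n,p in {"lens":(.433,-.047,0,0),"eyepiece":(.4412,.0636,0,0),"beaker":(.4585,-.129,0,0)}.items():
    for P in M[n]: cv2.polylines(im,[cv2.convexHull((proj(c,P+np.array(p[:3]))).round().astype(np.int32))],True,(0,0,255),1)
from seats import K
for P in K["eyepiece_seat"]: cv2.polylines(im,[proj(c,P+[.6145,.053,.018]).round().astype(np.int32)],True,(0,255,0),1)
cv2.imwrite("pics/w1o.png",im[130:400,150:560])
E
python3 plan.py 441.2 63.6 100 8 0.25
```

```text
eyep top [0.4405 0.0655 0.056 ]
lens top [ 0.4333 -0.0417  0.032 ]
eyepseat rim [0.613  0.0551 0.03  ]
beaker [0.2449 0.178  0.059 ]
(array([0.44149225, 0.06203135, 0.04418289]), 0.0007221678416095166)
t 3.8 at [442.6  56.6 158.8] [-179.9   -0.3    7.2] F [-0.3  0.1  0.7] op 51.4 d 59.3
rot [-0.1 -0.3 -0.8] n 2
[[0.25, [-0.04, -0.35, 2.94], [-0.0, -0.1, -0.4]], [0.25, [-0.03, -0.36, 2.94], [-0.1, -0.2, -0.4]]]
```

View pics/w1o.png

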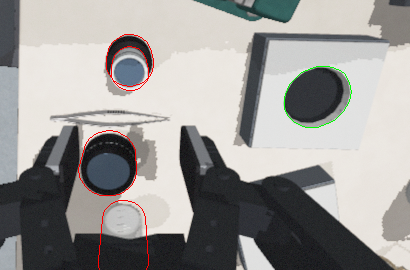

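>>> {"method": "play_rows", "body": {
  "rows": [
    [0.3,[-0.1,-0.4,3],[0,-0.1,-0.4]],
    [0.3,[0,-0.4,3],[0,-0.2,-0.4]],
    [0.3,[0,0,2.5],[0,0,0]],
    [0.3,[0,0,0],[0,0,0]]
  ]
}}

```text
time: 4.2
ee_pos: [0.4406, 0.0676, 0.073]
tcp_rot: [-179.9, -0.2, 8.4]
wrist_force: [0.0, 0.1, -0.1]
opening: 0.0601
```

```bash
python3 plan.py 441 64.3 41 8 0.3
```

```text
t 4.2 at [440.6  67.6  73. ] [-179.9   -0.2    8.4] F [ 0.   0.1 -0.1] op 60.1 d 32.1
rot [-0.1 -0.2  0.4] n 1
[[0.3, [-0.02, 0.34, 3.2], [-0.1, -0.2, 0.4]]]
```

>>> {"method": "play_rows", "body": {
  "rows": [
    [0.3,[0,0.34,2],[0,-0.2,0.2]],
    [0.3,[0,0,1.2],[0,0,0]],
    [0.3,[0,0,0],[0,0,0]],
    [1,[0,0,0],[0,0,0]],
    [1,[0,0,0],[0,0,0]],
    [1,[0,0,0],[0,0,0]],
    [1,[0,0,0],[0,0,0]],
    [1,[0,0,0],[0,0,0]]
  ],
  "newtons": 35
}}

```text
time: 5.0
ee_pos: [0.4435, 0.0668, 0.0473]
tcp_rot: [-179.9, -0.5, 8.5]
wrist_force: [0.7, 0.3, -0.3]
opening: 0.0286
```

```bash
python3 plan.py 441 64 150 8 1
```

```text
t 5.0 at [443.5  66.8  47.3] [-179.9   -0.5    8.5] F [ 0.7  0.3 -0.3] op 28.6 d 102.8
rot [-0.1 -0.5  0.5] n 3
[[1.0, [-0.07, 0.08, -3.42], [-0.0, -0.2, 0.2]], [1.0, [-0.08, 0.08, -3.43], [-0.0, -0.1, 0.1]], [1.0, [-0.08, 0.07, -3.42], [-0.1, -0.2, 0.2]]]
```

>>> {"method": "play_rows", "body": {
  "rows": [
    [1,[0,0,-2],[0,0,0]],
    [1,[0,0,-4],[0,0,0]],
    [1,[0,0,-4],[0,0,0]],
    [1,[0,0,0],[0,0,0]]
  ]
}}

```text
time: 5.4
ee_pos: [0.4415, 0.0663, 0.1497]
tcp_rot: [-179.9, -0.3, 8.4]
wrist_force: [1.0, 0.4, -1.0]
opening: 0.0287
```

```bash
python3 plan.py 614 53 150 8 1
```

```text
t 5.4 at [441.5  66.3 149.7] [-179.9   -0.3    8.4] F [ 1.   0.4 -1. ] op 28.7 d 173.0
rot [-0.1 -0.3  0.4] n 4
[[1.0, [4.22, 0.96, 0.01], [-0.0, -0.1, 0.1]], [1.0, [4.22, 0.96, 0.0], [-0.0, -0.1, 0.1]], [1.0, [4.22, 0.95, -0.0], [-0.0, -0.0, 0.1]], [1.0, [4.22, 0.93, -0.0], [-0.1, -0.1, 0.1]]]
```

>>> {"method": "play_rows", "body": {
  "rows": [
    [1,[4.2,0.95,0],[0,-0.1,0.1]],
    [1,[4.2,0.95,0],[0,-0.1,0.1]],
    [1,[4.2,0.95,0],[0,-0.1,0.1]],
    [1,[4.2,0.95,0],[0,-0.1,0.1]],
    [1,[0,0,0],[0,0,0]],
    [1,[0,0,0],[0,0,0]]
  ]
}}

```text
time: 6.0
ee_pos: [0.6185, 0.0521, 0.1451]
tcp_rot: [-179.9, 0.3, 8.0]
wrist_force: [-0.8, 0.3, -0.7]
opening: 0.0287
```

```bash
python3 plan.py 614 54.5 100 8 1
cat > look.py <<'E'
import sys
from workcell import *
import cv2,pickle
n,f=sys.argv[1:3]; cr=[int(v) for v in sys.argv[3:7]] if len(sys.argv)>6 else [0,420,0,560]
c=camera(n); pickle.dump(c,open(f+".pkl","wb"))
im=c["img"][cr[0]:cr[1],cr[2]:cr[3],::-1]; s=min(800/im.shape[1],600/im.shape[0],4)
cv2.imwrite(f"pics/{f}.png",cv2.resize(im,None,fx=s,fy=s,interpolation=cv2.INTER_CUBIC)); print(s)
E
python3 look.py wrist w2
```

```text
t 6.0 at [618.5  52.1 145.1] [-179.9    0.3    8. ] F [-0.8  0.3 -0.7] op 28.7 d 45.4
rot [-0.1  0.3  0. ] n 2
[[1.0, [-0.19, -0.15, 2.26], [-0.0, 0.2, 0.0]], [1.0, [-0.2, -0.15, 2.25], [-0.1, 0.1, 0.0]]]
1.4285714285714286
```

View pics/w2.png

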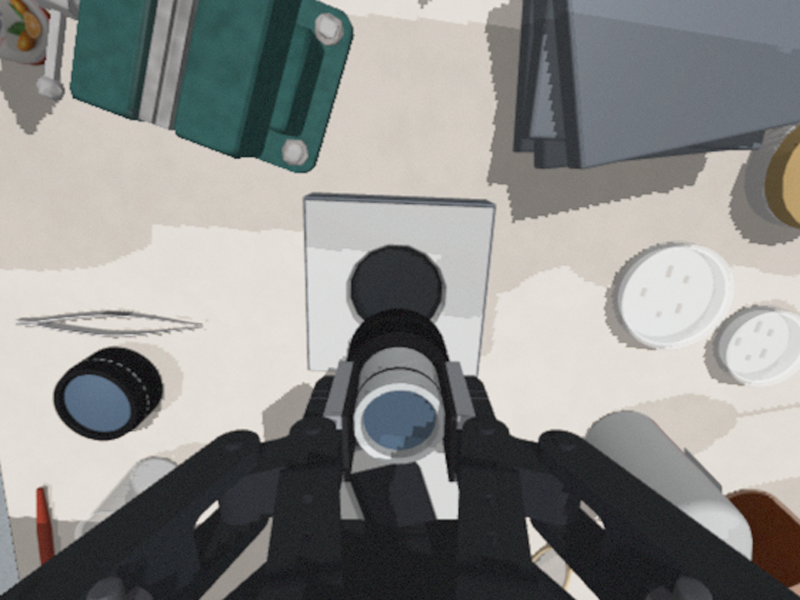

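Run:
```python
from fit import *
from seats import K
import pickle
c=pickle.load(open("w2.pkl","rb"))
print(onplane(c,[(396/1.4286,291/1.4286)],.03))
im=c["img"][:,:,::-1].copy()
im=cv2.resize(im,None,fx=3,fy=3)
def dr(P,col): cv2.polylines(im,[cv2.convexHull(((proj(c,P)+.5)*3).round().astype(np.int32))],True,col,1)
for P in M["eyepiece"]: dr(P+[.6185,.0505,.0978],(0,0,255))
for P in K["eyepiece_seat"]: dr(P+[.614,.053,.018],(0,255,0))
cv2.imwrite("pics/w2o.png",im[400:1000,500:1200])
```

```text
[[0.61449573 0.05417359 0.03      ]]
```

View pics/w2o.png

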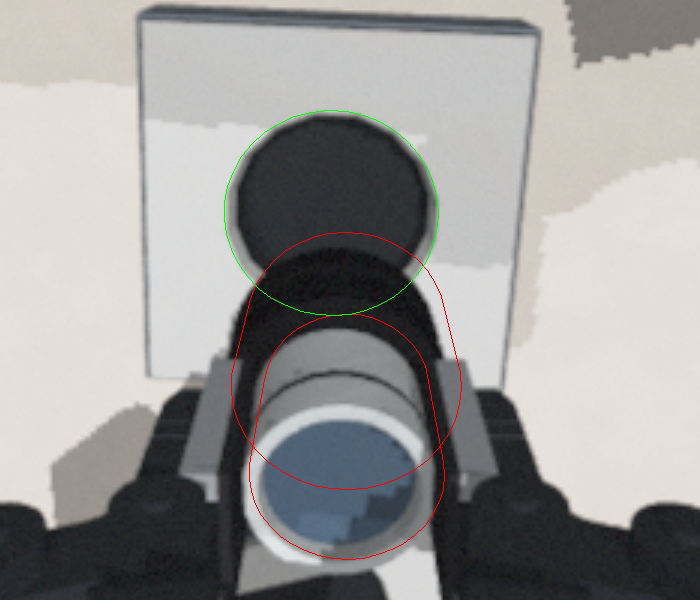

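>>> {"method": "play_rows", "body": {
  "rows": [
    [1,[-0.3,-0.45,2],[0,0.1,0]],
    [1,[0,0,2],[0,0,0]],
    [1,[0,0,0],[0,0,0]],
    [1,[0,0,0],[0,0,0]]
  ]
}}

```text
time: 6.45
ee_pos: [0.611, 0.0566, 0.1065]
tcp_rot: [-179.9, 0.1, 8.1]
wrist_force: [0.3, -0.6, -0.6]
opening: 0.0285
```

```bash
python3 plan.py 615 56.3 67 8 1; python3 look.py wrist w3
```

```text
t 6.45 at [611.   56.6 106.5] [-1.799e+02  1.000e-01  8.100e+00] F [ 0.3 -0.6 -0.6] op 28.5 d 39.7
rot [-0.1  0.1  0.1] n 1
[[1.0, [0.39, 0.09, 3.95], [-0.1, 0.1, 0.1]]]
1.4285714285714286
```

View pics/w3.png

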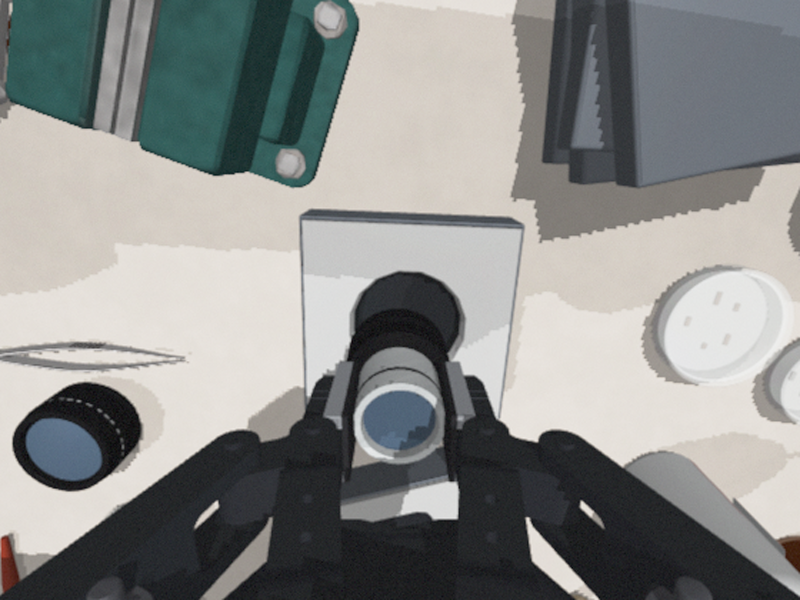

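>>> {"method": "play_rows", "body": {
  "rows": [
    [1,[0.35,0.05,1],[0,0,0]],
    [1,[0,0,1],[0,0,0]],
    [1,[0,0,0],[0,0,0]],
    [1,[0,0,0],[0,0,0]]
  ]
}}

```text
time: 6.9
ee_pos: [0.6156, 0.0567, 0.0878]
tcp_rot: [-179.9, -0.1, 8.1]
wrist_force: [0.5, -0.1, -0.5]
opening: 0.0288
```

```bash
python3 plan.py 615 56.3 67 8 1; python3 look.py wrist w4 ; python3 look.py scene s4 150 260 230 370
```

```text
t 6.9 at [615.6  56.7  87.8] [-1.799e+02 -1.000e-01  8.100e+00] F [ 0.5 -0.1 -0.5] op 28.8 d 20.8
rot [-0.1 -0.1  0.1] n 1
[[1.0, [-0.07, 0.03, 2.08], [-0.1, -0.1, 0.1]]]
1.4285714285714286
4
```

View pics/w4.png

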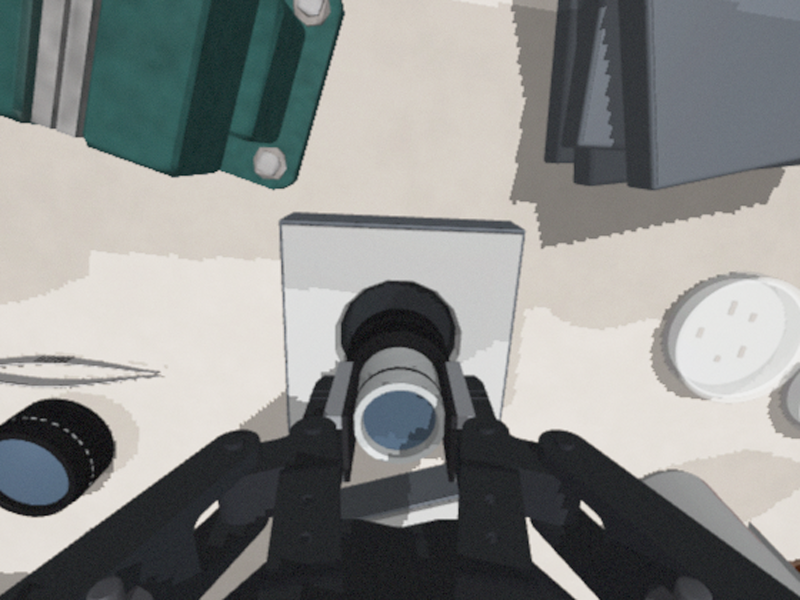

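View pics/s4.png

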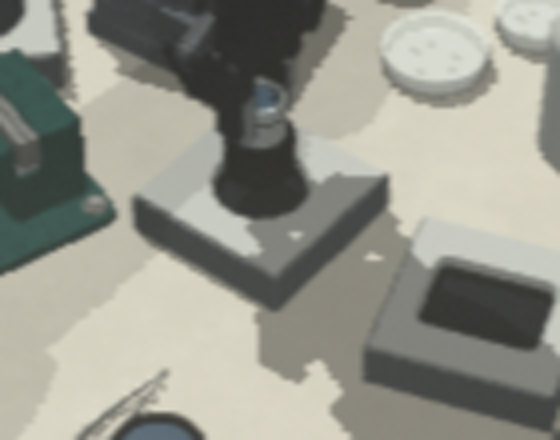

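>>> {"method": "play_rows", "body": {
  "rows": [
    [1,[-0.05,0,0.8],[0,0,0]],
    [1,[0,0,0.8],[0,0,0]],
    [1,[0,0,0.3],[0,0,0]],
    [1,[0,0,0],[0,0,0]]
  ]
}}

```text
time: 7.4
ee_pos: [0.6151, 0.0566, 0.0672]
tcp_rot: [-179.9, -0.1, 8.1]
wrist_force: [-0.6, -0.3, -0.6]
opening: 0.0288
```

```bash
python3 plan.py 615 56.3 65.5 8 1
```

```text
t 7.4 at [615.1  56.6  67.2] [-1.799e+02 -1.000e-01  8.100e+00] F [-0.6 -0.3 -0.6] op 28.8 d 1.7
rot [-0.1 -0.1  0.1] n 1
[[1.0, [-0.02, 0.03, 0.17], [-0.1, -0.1, 0.1]]]
```

>>> {"method": "play_rows", "body": {
  "rows": [
    [1,[0,0,0.15],[0,0,0]],
    [1,[0,0,0],[0,0,0]],
    [0.5,[0,0,0],[0,0,0]],
    [0.4,[0,0,0],[0,0,0]],
    [0.4,[0,0,0],[0,0,0]],
    [0.4,[0,0,0],[0,0,0]]
  ]
}}

```text
time: 8.0
ee_pos: [0.6157, 0.0567, 0.0666]
tcp_rot: [-179.9, -0.2, 8.1]
wrist_force: [1.3, 0.4, -0.1]
opening: 0.0514
```

```bash
python3 plan.py 615 56.3 160 8 .4; python3 look.py wrist w5
```

```text
t 8.0 at [615.7  56.7  66.6] [-179.9   -0.2    8.1] F [ 1.3  0.4 -0.1] op 51.4 d 93.5
rot [-0.1 -0.2  0.1] n 3
[[0.4, [-0.01, 0.01, -3.12], [-0.0, -0.1, 0.0]], [0.4, [-0.02, 0.01, -3.11], [-0.0, -0.1, 0.0]], [0.4, [-0.02, 0.0, -3.12], [-0.1, -0.0, 0.1]]]
1.4285714285714286
```

View pics/w5.png

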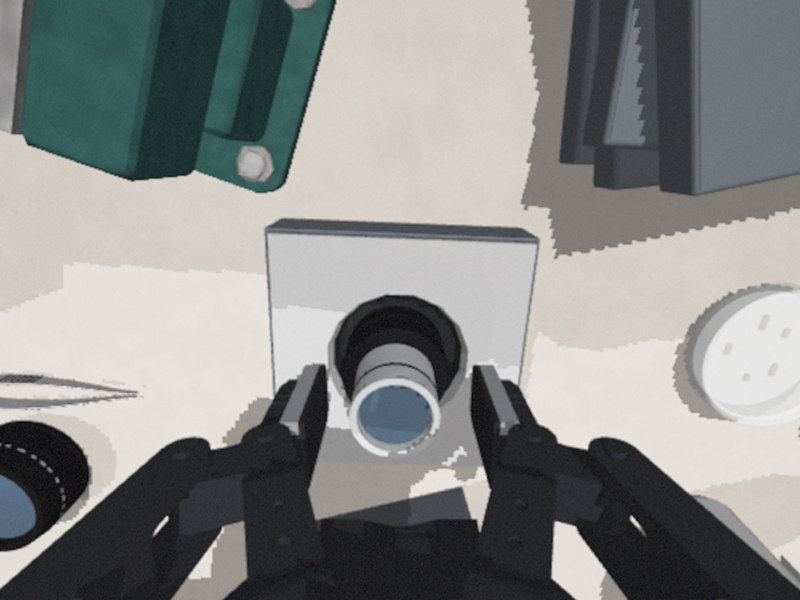

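>>> {"method": "play_rows", "body": {
  "rows": [
    [0.4,[0,0,-1.5],[0,0,0]],
    [0.4,[0,0,-4],[0,0,0]],
    [0.2,[0,0,-4],[0,0,0]],
    [0,[0,0,-1],[0,0,0]],
    [0,[0,0,0],[0,0,0]]
  ]
}}

```text
time: 8.55
ee_pos: [0.6145, 0.0565, 0.1784]
tcp_rot: [-179.9, -0.2, 8.1]
wrist_force: [0.6, -0.7, -1.3]
opening: 0.0856
```

```bash
python3 look.py top t5 150 200 225 290; python3 plan.py 433 -46 150 -6 0
```

```text
4
t 8.6 at [614.5  56.5 177.9] [-179.9   -0.2    8.1] F [-0.5  0.5  0.4] op 85.3 d 210.2
rot [-0.1 -0.2 14.1] n 5
[[0.0, [-3.88, 1.52, 0.54], [-0.0, -0.0, 2.8]], [0.0, [-3.81, 1.71, 0.54], [-0.0, -0.1, 2.8]], [0.0, [-3.71, 1.89, 0.55], [-0.0, -0.0, 2.8]], [0.0, [-3.62, 2.07, 0.55], [-0.0, -0.1, 2.8]], [0.0, [-3.51, 2.24, 0.55], [-0.1, 0.0, 2.9]]]
```

View pics/t5.png

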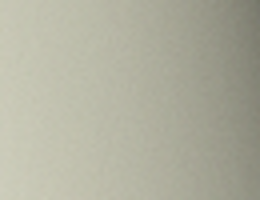

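Top view is blocked by the arm; moving on to the lens.

>>> {"method": "play_rows", "body": {
  "rows": [
    [0,[-3.9,1.5,0.5],[0,0,2.8]],
    [0,[-3.8,1.7,0.5],[0,-0.1,2.8]],
    [0,[-3.7,1.9,0.5],[0,0,2.8]],
    [0,[-3.6,2.1,0.5],[0,-0.1,2.8]],
    [0,[-3.5,2.2,0.5],[0,0,2.8]],
    [0,[0,0,0],[0,0,0]],
    [0,[0,0,0],[0,0,0]]
  ]
}}

```text
time: 9.3
ee_pos: [0.4228, -0.0476, 0.1394]
tcp_rot: [-180.0, 0.9, -6.4]
wrist_force: [0.5, 0.0, 0.2]
opening: 0.0855
```

```bash
python3 look.py wrist w6;  python3 plan.py 433 -46 60 -6 0; python3 plan.py 433 -46 60 -6 0
```

```text
1.4285714285714286
t 9.35 at [422.9 -47.4 139.4] [-180.     0.9   -6.4] F [ 0.5 -0.4 -0. ] op 85.5 d 80.0
rot [-0.   0.9 -0.4] n 2
[[0.0, [0.56, -0.13, 3.96], [-0.0, 0.5, -0.2]], [0.0, [0.52, -0.12, 3.96], [-0.0, 0.4, -0.2]]]
t 9.35 at [422.9 -47.4 139.4] [-180.     0.9   -6.4] F [ 0.5 -0.4 -0. ] op 85.5 d 80.0
rot [-0.   0.9 -0.4] n 2
[[0.0, [0.56, -0.13, 3.96], [-0.0, 0.5, -0.2]], [0.0, [0.52, -0.12, 3.96], [-0.0, 0.4, -0.2]]]
```

View pics/w6.png

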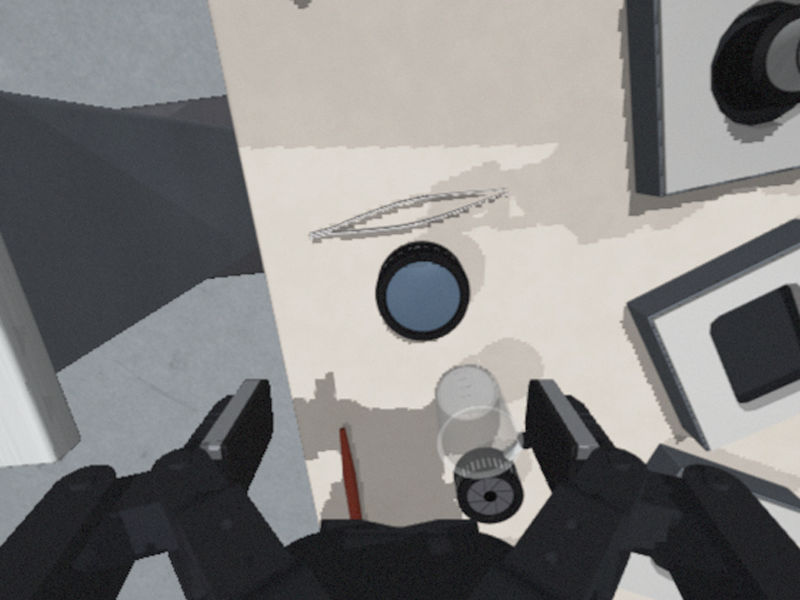

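Run:
```python
from fit import *
import pickle
c=pickle.load(open("w6.pkl","rb"))
g=cv2.cvtColor(c["img"],cv2.COLOR_RGB2HSV)
m=np.zeros((420,560)); roi=np.s_[160:245,255:338]
m[roi]=(cv2.cvtColor(c["img"],cv2.COLOR_RGB2GRAY)[roi]<125)
_,l,s,_=cv2.connectedComponentsWithStats(m.astype(np.uint8)); m=(l==1+s[1:,4].argmax()).astype(float)
print(m.sum(),fit([c],[m],M["lens"],(.433,-.046,0,0),[0,1]))
T=pickle.load(open("c0.pkl","rb"))["top"]
print(fit([c,T],[m,T["tr"]["lens"].astype(float)],M["lens"],(.433,-.046,0,0),[0,1,2]))
```

```text
3648.0 (array([ 0.43328512, -0.04859378,  0.        ,  0.        ]), np.float64(0.07091215014527738))
(array([ 0.43311967, -0.04813014, -0.00331536,  0.        ]), np.float64(0.1247199215223124))
```

>>> {"method": "play_rows", "body": {
  "rows": [
    [0,[0.8,-0.05,2.5],[0,0.5,-0.2]],
    [0,[0.4,0,2.5],[0,0.4,-0.2]],
    [0,[0,0,2],[0,0,0]],
    [0,[0,0,0],[0,0,0]],
    [0,[0,0,0],[0,0,0]]
  ]
}}

```text
time: 9.85
ee_pos: [0.4382, -0.0462, 0.0662]
tcp_rot: [-180.0, 0.0, -5.7]
wrist_force: [0.4, 0.3, 0.2]
opening: 0.0854
```

```bash
python3 plan.py 433.2 -47.5 20 -6 0
```

```text
t 9.85 at [438.2 -46.2  66.2] [-180.     0.    -5.7] F [0.4 0.3 0.2] op 85.4 d 46.5
rot [-0.   0.   0.3] n 2
[[0.0, [-0.24, 0.09, 2.31], [-0.0, 0.0, 0.2]], [0.0, [-0.25, 0.09, 2.31], [-0.0, 0.0, 0.1]]]
```

>>> {"method": "play_rows", "body": {
  "rows": [
    [0,[-0.5,0.1,1.5],[0,0,0.2]],
    [0,[0,0,1.5],[0,0,0]],
    [0,[0,0,0.8],[0,0,0]],
    [0,[0,0,0],[0,0,0]],
    [0,[0,0,0],[0,0,0]]
  ]
}}

```text
time: 10.35
ee_pos: [0.437, -0.046, 0.032]
tcp_rot: [-180.0, -0.3, -5.8]
wrist_force: [0.2, 0.9, 1.1]
opening: 0.0852
```

```bash
python3 plan.py 433.2 -47.5 20 -6 0
```

```text
t 10.35 at [437. -46.  32.] [-180.    -0.3   -5.8] F [0.2 0.9 1.1] op 85.2 d 12.7
rot [-0.  -0.3  0.2] n 1
[[0.0, [-0.37, 0.19, 1.2], [-0.0, -0.3, 0.2]]]
```

>>> {"method": "play_rows", "body": {
  "rows": [
    [0,[-0.4,0.2,1],[0,-0.2,0]],
    [0,[0,0,0.3],[0,0,0]],
    [0,[0,0,0],[0,0,0]],
    [0,[0,0,0],[0,0,0]]
  ]
}}

```text
time: 10.75
ee_pos: [0.4336, -0.0478, 0.0196]
tcp_rot: [-180.0, -0.2, -5.8]
wrist_force: [-0.2, 0.3, -0.0]
opening: 0.0855
```

```bash
python3 plan.py 433.2 -47.5 20 -6 0
```

```text
t 10.75 at [433.6 -47.8  19.6] [-180.    -0.2   -5.8] F [-0.2  0.3 -0. ] op 85.5 d 0.6
rot [-0.  -0.2  0.2] n 1
[[0.0, [-0.04, -0.03, -0.04], [-0.0, -0.2, 0.2]]]
```

>>> {"method": "play_rows", "body": {
  "rows": [
    [1,[0,0,0],[0,0,0]],
    [1,[0,0,0],[0,0,0]],
    [1,[0,0,0],[0,0,0]],
    [1,[0,0,0],[0,0,0]],
    [1,[0,0,0],[0,0,0]],
    [1,[0,0,0],[0,0,0]]
  ]
}}

```text
time: 11.35
ee_pos: [0.434, -0.0479, 0.0204]
tcp_rot: [-180.0, -0.2, -5.8]
wrist_force: [0.3, 0.1, 0.5]
opening: 0.0551
```

```bash
python3 plan.py 433.2 -47.5 150 -6 1
```

```text
t 11.35 at [434.  -47.9  20.4] [-180.    -0.2   -5.8] F [0.3 0.1 0.5] op 55.1 d 129.6
rot [-0.  -0.2  0.2] n 3
[[1.0, [-0.01, -0.01, -4.32], [-0.0, -0.1, 0.1]], [1.0, [-0.02, -0.01, -4.32], [-0.0, -0.1, 0.1]], [1.0, [-0.02, -0.02, -4.32], [-0.0, -0.0, 0.0]]]
```

>>> {"method": "play_rows", "body": {
  "rows": [
    [1,[0,0,-2],[0,0,0]],
    [1,[0,0,-4],[0,0,0]],
    [1,[0,0,-4],[0,0,0]],
    [1,[0,0,-4],[0,0,0]],
    [1,[0,0,0],[0,0,0]]
  ],
  "newtons": 45
}}

```text
time: 11.85
ee_pos: [0.4315, -0.0477, 0.1631]
tcp_rot: [-180.0, 0.1, -5.8]
wrist_force: [0.1, -0.5, -1.9]
opening: 0.0547
```

```bash
python3 plan.py 598 296 165 58 1 10
```

```text
t 11.85 at [431.5 -47.7 163.1] [-1.8e+02  1.0e-01 -5.8e+00] F [ 0.1 -0.5 -1.9] op 54.7 d 381.9
rot [ -0.1   0.  -63.8] n 10
[[1.0, [1.31, -3.59, -0.02], [-0.0, 0.0, -6.4]], [1.0, [1.7, -3.42, -0.02], [-0.0, 0.0, -6.4]], [1.0, [2.07, -3.21, -0.02], [-0.0, 0.0, -6.4]], [1.0, [2.42, -2.95, -0.02], [-0.0, 0.0, -6.4]], [1.0, [2.73, -2.67, -0.02], [-0.0, 0.0, -6.4]], [1.0, [3.01, -2.34, -0.01], [-0.0, 0.0, -6.4]], [1.0, [3.26, -1.99, -0.02], [-0.0, -0.0, -6.3]], [1.0, [3.46, -1.63, -0.01], [-0.0, -0.0, -6.4]], [1.0, [3.61, -1.23, -0.02], [-0.0, -0.0, -6.3]], [1.0, [3.73, -0.82, -0.01], [-0.1, -0.0, -6.4]]]
```

>>> {"method": "play_rows", "body": {
  "rows": [
    [1,[1.3,-3.6,0],[0,0,-6.4]],
    [1,[1.7,-3.4,0],[0,0,-6.4]],
    [1,[2.1,-3.2,0],[0,0,-6.4]],
    [1,[2.4,-2.95,0],[0,0,-6.4]],
    [1,[2.7,-2.7,0],[0,0,-6.4]],
    [1,[3.0,-2.3,0],[0,0,-6.4]],
    [1,[3.3,-2.0,0],[0,0,-6.3]],
    [1,[3.4,-1.6,0],[0,0,-6.4]],
    [1,[3.6,-1.2,0],[0,0,-6.3]],
    [1,[3.0,-0.6,0],[0,0,-6.4]],
    [1,[0,0,0],[0,0,0]],
    [1,[0,0,0],[0,0,0]]
  ]
}}

```text
time: 13.05
ee_pos: [0.594, 0.3035, 0.1504]
tcp_rot: [-179.7, 0.5, 60.5]
wrist_force: [-0.6, -0.3, -1.1]
opening: 0.0543
```

```bash
python3 look.py wrist w7; python3 plan.py 598 296 100 58 1
```

```text
1.4285714285714286
t 13.1 at [593.9 303.3 150.3] [-179.7    0.5   60.5] F [-2.  -0.7 -1.2] op 54.3 d 50.9
rot [-0.3  0.5  2.5] n 2
[[1.0, [-0.19, 0.37, 2.51], [-0.2, 0.3, 1.2]], [1.0, [-0.2, 0.37, 2.51], [-0.1, 0.2, 1.3]]]
```

View pics/w7.png

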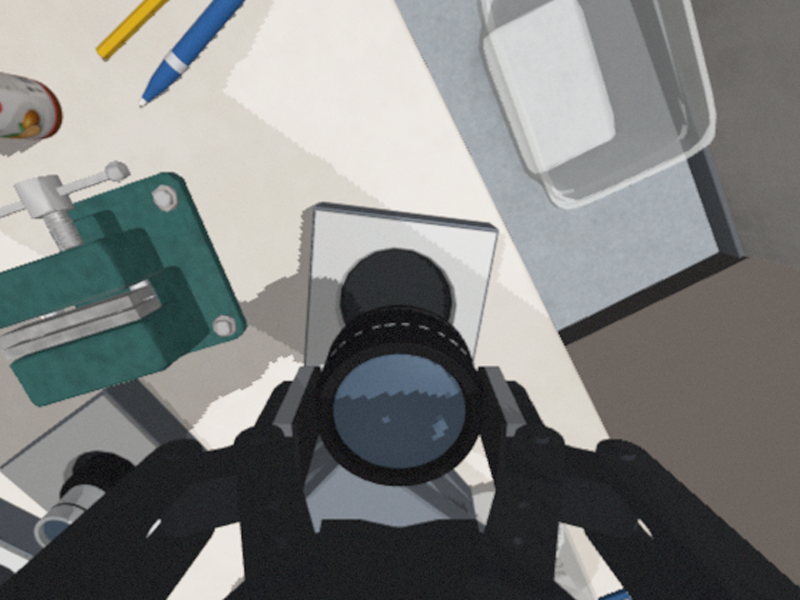

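>>> {"method": "play_rows", "body": {
  "rows": [
    [1,[-0.3,0.5,2.5],[-0.2,0.3,1.2]],
    [1,[-0.1,0.25,2.5],[-0.1,0.2,1.2]],
    [1,[0,0,2],[0,0,0]],
    [1,[0,0,0],[0,0,0]],
    [1,[0,0,0],[0,0,0]]
  ]
}}

```text
time: 13.6
ee_pos: [0.5973, 0.291, 0.0795]
tcp_rot: [180.0, -0.1, 57.5]
wrist_force: [-0.1, -0.5, -1.1]
opening: 0.0546
```

```bash
python3 look.py wrist w8; python3 plan.py 598 296 40 58 1
python3 - <<'E'
from fit import *
import pickle
from seats import K
c=pickle.load(open("w7.pkl","rb"))
print(onplane(c,[(397/1.4286,303/1.4286)],.03))
c=pickle.load(open("w8.pkl","rb")); s=1.4286
im=cv2.imread("pics/w8.png")
for P in K["lens_seat"]: cv2.polylines(im,[((proj(c,P+[.598,.296,.018])+.5)*s).round().astype(np.int32)],True,(0,255,0),1)
cv2.imwrite("pics/w8o.png",im)
E
```

```text
1.4285714285714286
t 13.65 at [597.3 291.   79.5] [180.   -0.   57.5] F [ 0.1 -0.5 -1.6] op 54.5 d 39.8
rot [ 0.  -0.  -0.5] n 1
[[1.0, [0.46, -0.21, 3.95], [0.0, -0.0, -0.5]]]
[[0.59676908 0.29833759 0.03      ]]
```

View pics/w8o.png

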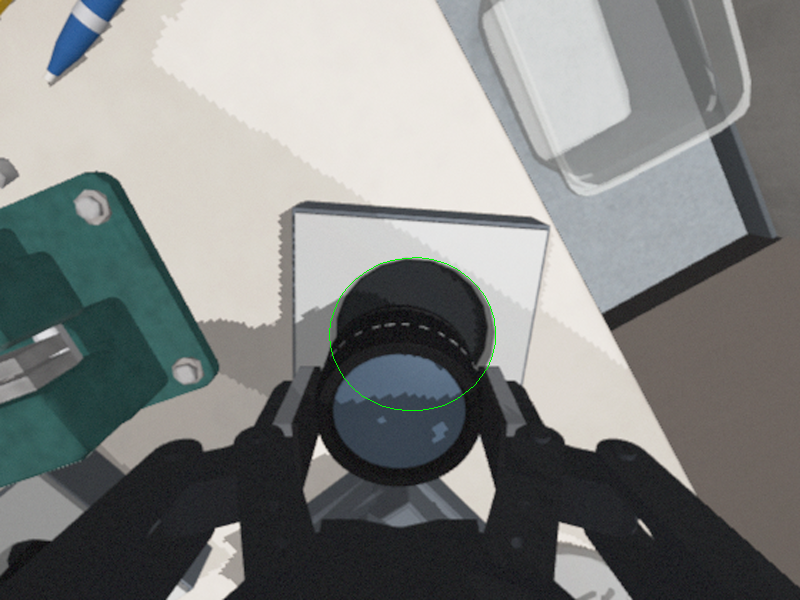

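>>> {"method": "play_rows", "body": {
  "rows": [
    [1,[0.5,-0.22,0.8],[0,0,-0.4]],
    [1,[0.05,0,0.7],[0,0,0]],
    [1,[0,0,0],[0,0,0]],
    [1,[0,0,0],[0,0,0]]
  ]
}}

```text
time: 14.05
ee_pos: [0.5998, 0.2978, 0.0667]
tcp_rot: [179.8, -0.3, 57.9]
wrist_force: [0.8, 1.0, -0.4]
opening: 0.0543
```

```bash
python3 look.py wrist w9; python3 plan.py 598 296.3 40 58 1
```

```text
1.4285714285714286
t 14.1 at [599.7 297.7  66.6] [179.8  -0.3  57.9] F [ 0.6 -0.1 -0.6] op 54.4 d 26.7
rot [ 0.2 -0.3 -0.1] n 1
[[1.0, [-0.22, -0.07, 2.66], [0.2, -0.3, -0.1]]]
```

View pics/w9.png

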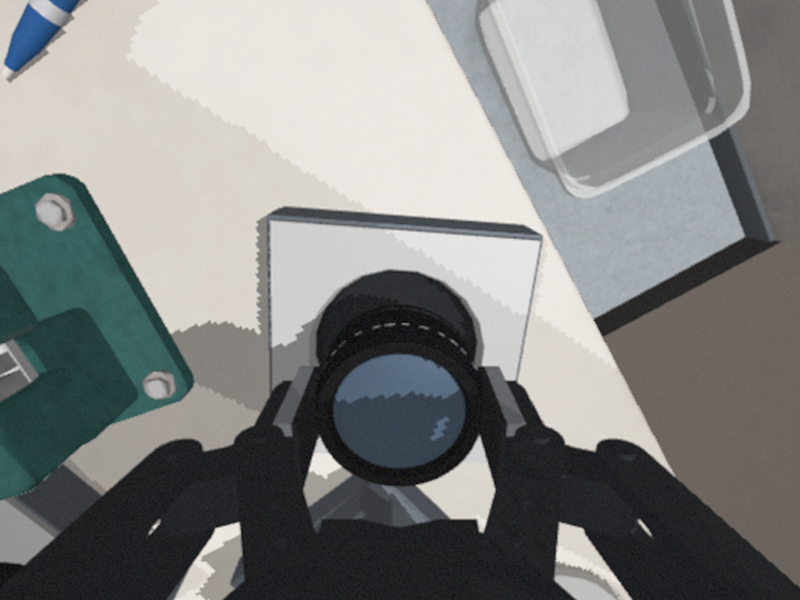

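>>> {"method": "play_rows", "body": {
  "rows": [
    [1,[-0.08,-0.05,0.9],[0,0,0]],
    [1,[0,0,0.9],[0,0,0]],
    [1,[0,0,0.5],[0,0,0]],
    [1,[0,0,0],[0,0,0]],
    [1,[0,0,0],[0,0,0]]
  ]
}}

```text
time: 14.6
ee_pos: [0.5987, 0.2973, 0.0412]
tcp_rot: [179.9, -0.2, 57.9]
wrist_force: [0.5, 0.1, -1.2]
opening: 0.0543
```

```bash
python3 plan.py 598 296.3 39 58 1
```

```text
t 14.6 at [598.7 297.3  41.2] [179.9  -0.2  57.9] F [ 0.5  0.1 -1.2] op 54.3 d 2.5
rot [ 0.1 -0.2 -0.1] n 1
[[1.0, [-0.12, -0.01, 0.22], [0.1, -0.2, -0.1]]]
```

>>> {"method": "play_rows", "body": {
  "rows": [
    [1,[0,0,0.2],[0,0,0]],
    [1,[0,0,0],[0,0,0]],
    [0.22,[0,0,0],[0,0,0]],
    [0.2,[0,0,0],[0,0,0]],
    [0.2,[0,0,0],[0,0,0]]
  ]
}}

```text
time: 15.1
ee_pos: [0.5993, 0.2975, 0.0403]
tcp_rot: [179.8, -0.3, 57.9]
wrist_force: [0.3, -0.3, -0.0]
opening: 0.068
```

```bash
python3 look.py wrist w10; python3 plan.py 598 296.3 39 58 1
```

```text
1.4285714285714286
t 15.15 at [599.3 297.6  40.3] [179.8  -0.3  57.9] F [ 1.   0.5 -0.2] op 68.3 d 2.3
rot [ 0.2 -0.3 -0.1] n 1
[[1.0, [-0.18, -0.05, 0.13], [0.2, -0.3, -0.1]]]
```

View pics/w10.png

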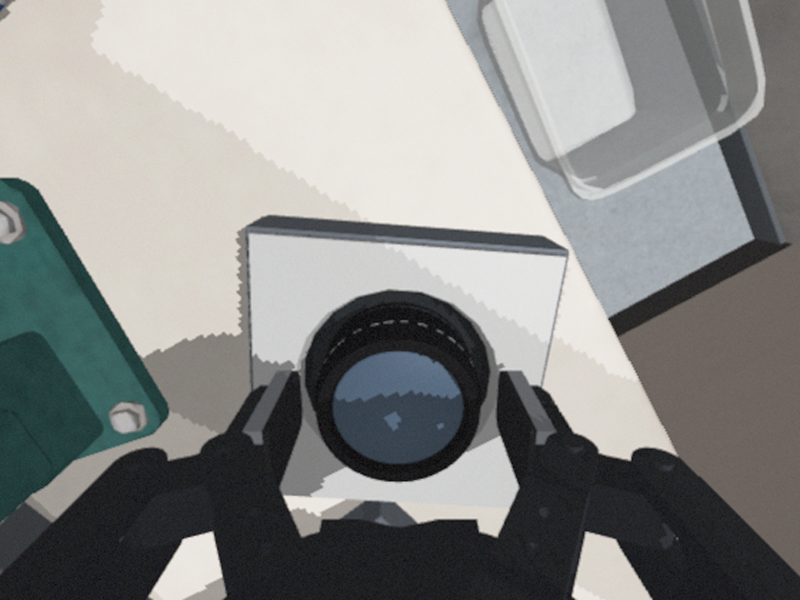

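>>> {"method": "play_rows", "body": {
  "rows": [
    [0.2,[0,0,-1.5],[0,0,0]],
    [0.2,[0,0,-4],[0,0,0]],
    [0,[0,0,-4],[0,0,0]],
    [0,[0,0,-3],[0,0,0]],
    [0,[0,0,0],[0,0,0]]
  ]
}}

```text
time: 15.65
ee_pos: [0.5977, 0.2967, 0.1738]
tcp_rot: [179.8, -0.3, 57.9]
wrist_force: [-0.3, 1.6, 0.1]
opening: 0.0852
```

```bash
python3 look.py wrist w11; python3 plan.py 480 -180 160 -15 0 12
```

```text
1.4285714285714286
t 15.7 at [597.3 296.6 171.8] [179.8  -0.2  57.9] F [-0.5  1.1 -0.5] op 85.6 d 491.0
rot [-0.  -0.3 72.9] n 12
[[0.0, [-3.88, 1.28, 0.09], [-0.0, -0.0, 6.1]], [0.0, [-3.73, 1.69, 0.09], [-0.0, -0.0, 6.1]], [0.0, [-3.53, 2.07, 0.08], [-0.0, -0.0, 6.1]], [0.0, [-3.29, 2.44, 0.09], [-0.0, -0.0, 6.1]], [0.0, [-3.01, 2.77, 0.08], [-0.0, -0.0, 6.1]], [0.0, [-2.7, 3.08, 0.09], [-0.0, -0.0, 6.1]], [0.0, [-2.35, 3.34, 0.08], [-0.0, -0.0, 6.1]], [0.0, [-1.98, 3.58, 0.09], [-0.0, -0.1, 6.0]], [0.0, [-1.6, 3.76, 0.09], [-0.0, -0.0, 6.1]], [0.0, [-1.19, 3.91, 0.09], [-0.0, -0.1, 6.0]], [0.0, [-0.78, 4.02, 0.09], [-0.1, -0.0, 6.1]], [0.0, [-0.34, 4.07, 0.09], [-0.0, -0.1, 6.0]]]
```

View pics/w11.png

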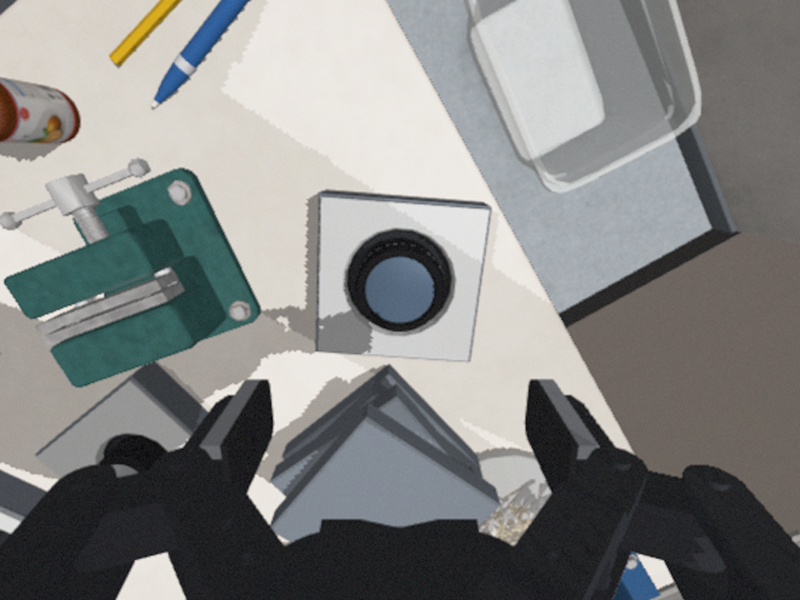

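The lens sits in its seat, centred at about (400,285). On to the iris.

>>> {"method": "play_rows", "body": {
  "rows": [
    [0,[-3.9,1.3,0],[0,0,6.1]],
    [0,[-3.7,1.7,0],[0,0,6.1]],
    [0,[-3.5,2.1,0],[0,0,6.1]],
    [0,[-3.3,2.4,0],[0,0,6.1]],
    [0,[-3.0,2.8,0],[0,0,6.1]],
    [0,[-2.7,3.1,0],[0,0,6.1]],
    [0,[-2.35,3.3,0],[0,0,6.1]],
    [0,[-2.0,3.6,0],[0,0,6]],
    [0,[-1.6,3.8,0],[0,0,6]],
    [0,[-1.2,3.9,0],[0,0,6]],
    [0,[-0.8,3.5,0],[0,0,6]],
    [0,[-0.3,2.5,0],[0,0,4]]
  ]
}}

```text
time: 16.9
ee_pos: [0.4661, -0.1706, 0.1636]
tcp_rot: [-180.0, 0.3, -15.3]
wrist_force: [1.0, -0.5, 0.8]
opening: 0.0851
```

>>> {"method": "play_rows", "body": {
  "rows": [
    [0,[0,0,0],[0,0,0]],
    [0,[0,0,0],[0,0,0]]
  ]
}}

```text
time: 17.1
ee_pos: [0.4642, -0.1732, 0.1627]
tcp_rot: [-180.0, 0.4, -15.7]
wrist_force: [0.5, -0.3, 0.3]
opening: 0.0857
```

```bash
python3 look.py wrist w12; python3 look.py top t12 130 280 110 440; python3 plan.py 466 -199 100 -15 0
```

```text
1.4285714285714286
2.4242424242424243
t 17.2 at [ 464.6 -172.5  162.8] [-180.     0.4  -15.6] F [ 0.8 -1.  -0.2] op 85.3 d 68.1
rot [-0.   0.4 -0.6] n 2
[[0.0, [0.44, 1.26, 3.14], [-0.0, 0.2, -0.3]], [0.0, [0.42, 1.26, 3.13], [-0.0, 0.2, -0.3]]]
```

View pics/w12.png

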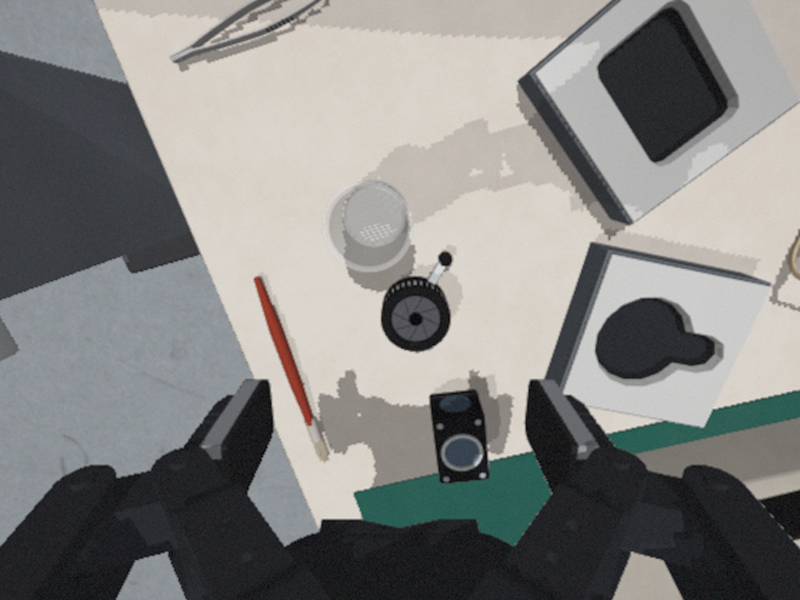

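View pics/t12.png

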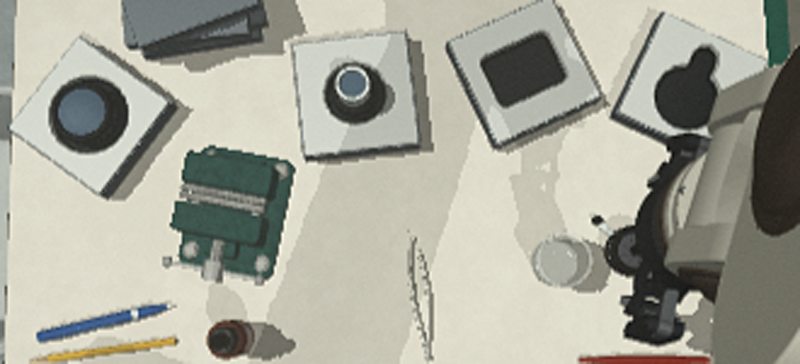

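Run:
```python
from fit import *
from seats import K
import pickle
s=1.42857
c=pickle.load(open("w12.pkl","rb"))
d=onplane(c,[(415.5/s,318/s)],.026)[0]; k=onplane(c,[(445.5/s,258.5/s)],.0105)[0]
print(d,k,np.degrees(np.arctan2(k[1]-d[1],k[0]-d[0])),np.hypot(*(k-d)[:2]))
g=cv2.cvtColor(c["img"],cv2.COLOR_RGB2GRAY)
def dark(x0,x1,y0,y1,th):
    m=np.zeros((420,560)); a=np.s_[int(y0/s):int(y1/s),int(x0/s):int(x1/s)]; m[a]=g[a]<th
    _,l,st,_=cv2.connectedComponentsWithStats(m.astype(np.uint8)); return (l==1+st[1:,4].argmax()).astype(float)
m=dark(560,740,280,390,100); print(m.sum(),fit([c],[m],K["iris_seat"],(.606,-.252,.018,-27),[0,1,3]))
m=dark(590,740,0,170,100); print(m.sum(),fit([c],[m],K["prism_seat"],(.634,-.102,.018,114),[0,1,3]))
im=cv2.imread("pics/w12.png")
def dr(parts,p,col):
    for P in parts: cv2.polylines(im,[cv2.convexHull(((proj(c,P@Rm([0,0,p[3]]).T+np.array(p[:3]))+.5)*s).astype(np.int32))],True,col,1)
dr(M["iris"],(.4665,-.199,0,47),(0,0,255)); dr(M["prism"],(.472,-.297,0,83.5),(0,0,255)); dr(K["iris_seat"],(.606,-.2515,.018,-27),(0,255,0)); dr(K["prism_seat"],(.634,-.102,.018,114),(0,255,0))
cv2.imwrite("pics/w12o.png",im)
```

```text
[ 0.46653947 -0.19786852  0.026     ] [ 0.49537524 -0.16851163  0.0105    ] 45.513083785787764 0.04115007959579913
3227.0 (array([ 6.04279397e-01, -2.53283353e-01,  1.80000000e-02, -2.58847734e+01]), np.float64(0.21634708336785843))
6433.0 (array([ 6.33069844e-01, -1.00761889e-01,  1.80000000e-02,  1.13969449e+02]), np.float64(0.09422165630980688))
```

View pics/w12o.png

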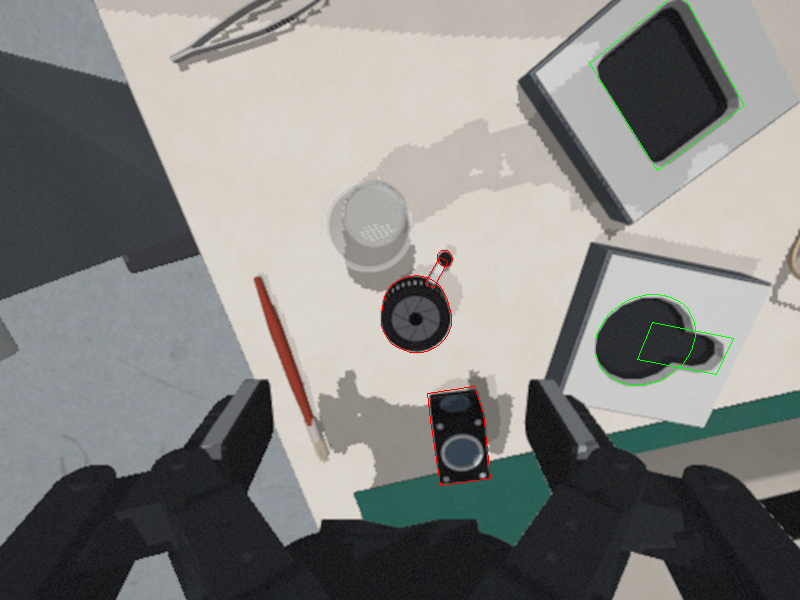

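>>> {"method": "play_rows", "body": {
  "rows": [
    [0,[0.5,1.35,3],[0,0.2,-0.3]],
    [0,[0.4,1.3,3],[0,0.2,-0.3]],
    [0,[0,0,3],[0,0,0]],
    [0,[0,0,0],[0,0,0]],
    [0,[0,0,0],[0,0,0]]
  ]
}}

```text
time: 17.7
ee_pos: [0.4687, -0.1967, 0.0715]
tcp_rot: [-180.0, -0.2, -14.3]
wrist_force: [0.3, -0.5, 0.1]
opening: 0.0857
```

```bash
python3 plan.py 466.5 -198.5 21 -15 0
```

```text
t 17.7 at [ 468.7 -196.7   71.5] [-180.    -0.2  -14.3] F [ 0.3 -0.5  0.1] op 85.7 d 50.6
rot [-0.  -0.2  0.7] n 2
[[0.0, [-0.09, 0.12, 2.52], [-0.0, -0.1, 0.3]], [0.0, [-0.09, 0.11, 2.53], [-0.0, -0.1, 0.4]]]
```

>>> {"method": "play_rows", "body": {
  "rows": [
    [0,[-0.2,0.2,1.5],[0,-0.1,0.6]],
    [0,[0,0,1.5],[0,0,0]],
    [0,[0,0,1],[0,0,0]],
    [0,[0,0,0],[0,0,0]],
    [0,[0,0,0],[0,0,0]]
  ]
}}

```text
time: 18.2
ee_pos: [0.4683, -0.1975, 0.0318]
tcp_rot: [-180.0, -0.3, -14.8]
wrist_force: [0.0, -0.1, 1.8]
opening: 0.0854
```

```bash
python3 plan.py 466.5 -198.5 21 -15 0
```

```text
t 18.2 at [ 468.3 -197.5   31.8] [-180.    -0.3  -14.8] F [ 0.  -0.1  1.8] op 85.4 d 11.0
rot [-0.  -0.3  0.2] n 1
[[0.0, [-0.16, 0.14, 1.08], [-0.0, -0.3, 0.2]]]
```

>>> {"method": "play_rows", "body": {
  "rows": [
    [0,[-0.2,0.14,0.9],[0,-0.2,0.2]],
    [0,[0,0,0.2],[0,0,0]],
    [0,[0,0,0],[0,0,0]],
    [0,[0,0,0],[0,0,0]]
  ]
}}

```text
time: 18.6
ee_pos: [0.4663, -0.1988, 0.0207]
tcp_rot: [-180.0, -0.2, -15.0]
wrist_force: [0.4, 0.1, -0.9]
opening: 0.0852
```

```bash
python3 plan.py 466.5 -198.5 21 -15 0
```

```text
t 18.6 at [ 466.3 -198.8   20.7] [-180.    -0.2  -15. ] F [ 0.4  0.1 -0.9] op 85.2 d 0.5
rot [-0.  -0.2 -0. ] n 1
[[0.0, [0.01, -0.03, -0.03], [-0.0, -0.2, -0.0]]]
```

>>> {"method": "play_rows", "body": {
  "rows": [
    [1,[0,0,0],[0,0,0]],
    [1,[0,0,0],[0,0,0]],
    [1,[0,0,0],[0,0,0]],
    [1,[0,0,0],[0,0,0]],
    [1,[0,0,0],[0,0,0]],
    [1,[0,0,0],[0,0,0]],
    [1,[0,0,0],[0,0,0]]
  ],
  "newtons": 40
}}

```text
time: 19.3
ee_pos: [0.4668, -0.199, 0.0216]
tcp_rot: [180.0, -0.3, -15.0]
wrist_force: [0.1, -0.4, 0.9]
opening: 0.0445
```

```bash
python3 plan.py 466.5 -198.5 130 -15 1
```

```text
t 19.3 at [ 466.8 -199.    21.6] [180.   -0.3 -15. ] F [ 0.1 -0.4  0.9] op 44.5 d 108.4
rot [ 0.  -0.3 -0. ] n 3
[[1.0, [0.0, -0.01, -3.61], [0.0, -0.1, -0.0]], [1.0, [-0.0, -0.01, -3.61], [0.0, -0.1, -0.0]], [1.0, [-0.01, -0.02, -3.62], [0.0, -0.1, -0.0]]]
```

>>> {"method": "play_rows", "body": {
  "rows": [
    [1,[0,0,-2],[0,0,0]],
    [1,[0,0,-4],[0,0,0]],
    [1,[0,0,-4],[0,0,0]],
    [1,[0,0,-3],[0,0,0]],
    [1,[0,0,0],[0,0,0]]
  ]
}}

```text
time: 19.8
ee_pos: [0.4646, -0.1981, 0.1539]
tcp_rot: [-180.0, 0.0, -15.0]
wrist_force: [-0.0, -0.3, -2.1]
opening: 0.0444
```

```bash
python3 plan.py 600 -245 150 -86 1
```

```text
t 19.8 at [ 464.6 -198.1  153.9] [-180.    0.  -15.] F [-0.  -0.3 -2.1] op 44.4 d 143.4
rot [-0.   0.1 71. ] n 9
[[1.0, [1.59, 0.11, 0.04], [-0.0, 0.0, 7.9]], [1.0, [1.59, -0.11, 0.04], [-0.0, 0.0, 7.9]], [1.0, [1.56, -0.32, 0.04], [-0.0, 0.0, 7.9]], [1.0, [1.5, -0.53, 0.04], [-0.0, 0.0, 7.9]], [1.0, [1.41, -0.74, 0.04], [0.0, 0.0, 7.9]], [1.0, [1.3, -0.92, 0.04], [0.0, 0.0, 7.9]], [1.0, [1.16, -1.09, 0.05], [0.0, 0.0, 7.9]], [1.0, [1.0, -1.24, 0.04], [0.0, 0.0, 7.8]], [1.0, [0.82, -1.37, 0.05], [0.0, 0.1, 7.9]]]
```

>>> {"method": "play_rows", "body": {
  "rows": [
    [1,[1.6,0.1,0],[0,0,7.9]],
    [1,[1.6,-0.1,0],[0,0,7.9]],
    [1,[1.6,-0.3,0],[0,0,7.9]],
    [1,[1.5,-0.5,0],[0,0,7.9]],
    [1,[1.4,-0.75,0],[0,0,7.9]],
    [1,[1.3,-0.9,0],[0,0,7.9]],
    [1,[1.15,-1.1,0],[0,0,7.9]],
    [1,[1,-1.25,0],[0,0,7.9]],
    [1,[0.8,-1.4,0],[0,0,7.9]],
    [1,[0,0,0],[0,0,0]],
    [1,[0,0,0],[0,0,0]]
  ]
}}

```text
time: 20.9
ee_pos: [0.6021, -0.2485, 0.1426]
tcp_rot: [179.4, 0.3, -88.8]
wrist_force: [0.7, 0.2, -0.7]
opening: 0.0445
```

```bash
python3 look.py wrist w13; python3 look.py scene s13 150 350 270 470; python3 plan.py 606 -252 100 -87.7 1
```

```text
1.4285714285714286
3.0
t 21.0 at [ 601.9 -248.4  143. ] [179.4   0.3 -88.8] F [-0.4  1.1 -0.8] op 44.3 d 43.3
rot [ 0.6  0.3 -1.1] n 1
[[1.0, [0.39, -0.45, 4.29], [0.6, 0.3, -1.1]]]
```

View pics/w13.png

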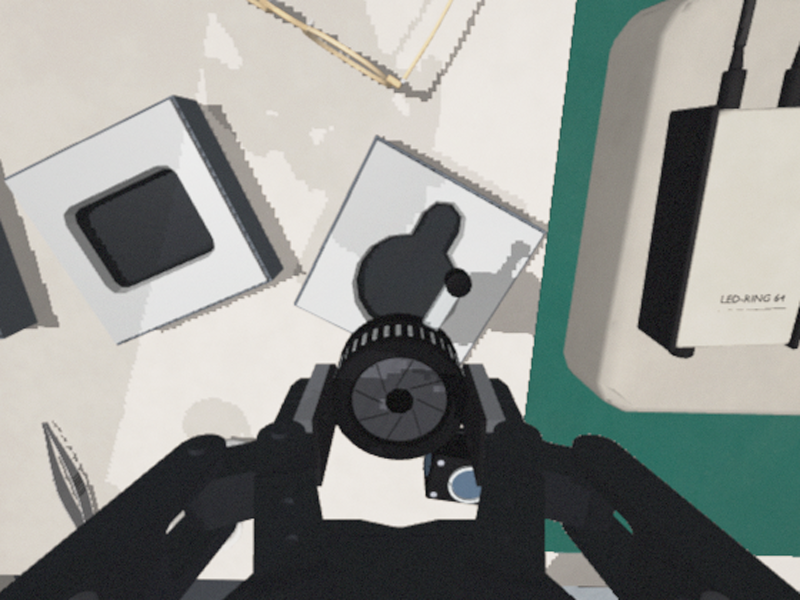

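View pics/s13.png

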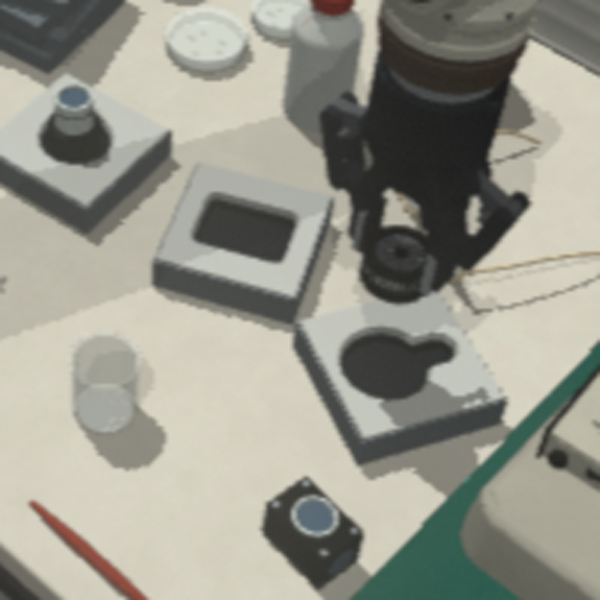

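```bash
cat > ir.py <<'E'
import sys
from fit import *
from seats import K
import pickle
f,zt,dx,dy,kx,ky=sys.argv[1],*map(float,sys.argv[2:7]); s=1.42857
c=pickle.load(open(f+".pkl","rb")); z0=zt-.0213
d=onplane(c,[(dx/s,dy/s)],z0+.026)[0]; k=onplane(c,[(kx/s,ky/s)],z0+.0105)[0]
print("drum",d,"knob",k,"yaw",np.degrees(np.arctan2(k[1]-d[1],k[0]-d[0])),"r",np.hypot(*(k-d)[:2]))
im=cv2.imread(f"pics/{f}.png")
def dr(parts,p,col):
    for P in parts: cv2.polylines(im,[cv2.convexHull(((proj(c,P@Rm([0,0,p[3]]).T+np.array(p[:3]))+.5)*s).astype(np.int32))],True,col,1)
dr(K["iris_seat"],(.606,-.252,.018,-27),(0,255,0)); 
cv2.imwrite(f"pics/{f}o.png",im)
E
python3 ir.py w13 .143 399 400 458 283
```

```text
drum [ 0.60355682 -0.24899783  0.1477    ] knob [ 0.63928145 -0.26795804  0.1322    ] yaw -27.9563227172906 r 0.04044427086498506
```

View pics/w13o.png

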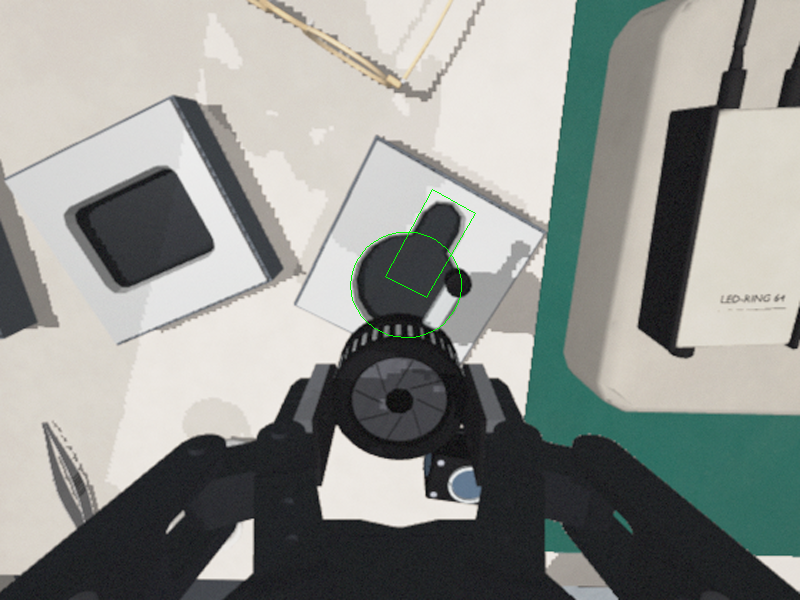

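>>> {"method": "play_rows", "body": {
  "rows": [
    [1,[0.3,-0.3,2.5],[0.4,0.2,-0.8]],
    [1,[0,0,2.5],[0.2,0.1,-0.3]],
    [1,[0,0,1],[0,0,0]],
    [1,[0,0,0],[0,0,0]],
    [1,[0,0,0],[0,0,0]]
  ]
}}

```text
time: 21.5
ee_pos: [0.603, -0.2507, 0.0841]
tcp_rot: [-179.8, -0.1, -87.2]
wrist_force: [0.3, 0.3, -1.2]
opening: 0.0445
```

```bash
python3 look.py wrist w14;  python3 plan.py 605 -251.5 41 -87.7 1; python3 ir.py w14 .083 399 400 458 283
```

```text
1.4285714285714286
t 21.55 at [ 603.2 -250.7   84.3] [-1.798e+02 -1.000e-01 -8.720e+01] F [ 0.2 -0.1 -0.6] op 44.1 d 43.4
rot [-0.2 -0.1  0.5] n 1
[[1.0, [0.08, -0.16, 4.33], [-0.2, -0.1, 0.5]]]
drum [ 0.60344451 -0.25112321  0.0877    ] knob [ 0.64023417 -0.26947216  0.0722    ] yaw -26.507863625183433 r 0.04111158990368702
```

View pics/w14o.png

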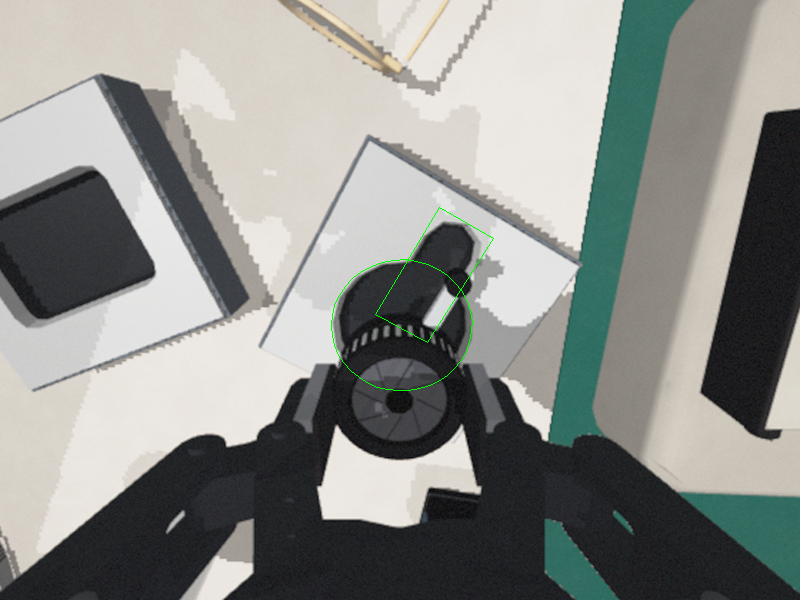

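>>> {"method": "play_rows", "body": {
  "rows": [
    [1,[0.1,-0.2,1],[-0.1,0,0.3]],
    [1,[0,0,1],[0,0,0]],
    [1,[0,0,0],[0,0,0]],
    [1,[0,0,0],[0,0,0]]
  ]
}}

```text
time: 21.95
ee_pos: [0.6066, -0.2522, 0.0651]
tcp_rot: [-179.7, -0.2, -87.5]
wrist_force: [-0.4, -0.1, -1.4]
opening: 0.0442
```

```bash
python3 look.py wrist w15;  python3 plan.py 605 -251.5 40 -87.7 1; python3 ir.py w15 .063 399 400 458 283
```

```text
1.4285714285714286
t 22.0 at [ 606.5 -252.1   65. ] [-1.798e+02 -1.000e-01 -8.750e+01] F [-0.5 -0.4 -1. ] op 44.2 d 25.0
rot [-0.2 -0.1  0.2] n 1
[[1.0, [-0.07, 0.16, 2.5], [-0.2, -0.1, 0.2]]]
drum [ 0.60641384 -0.25265188  0.0677    ] knob [ 0.64342162 -0.27135873  0.0522    ] yaw -26.815876606381654 r 0.04146712051313145
```

View pics/w15o.png

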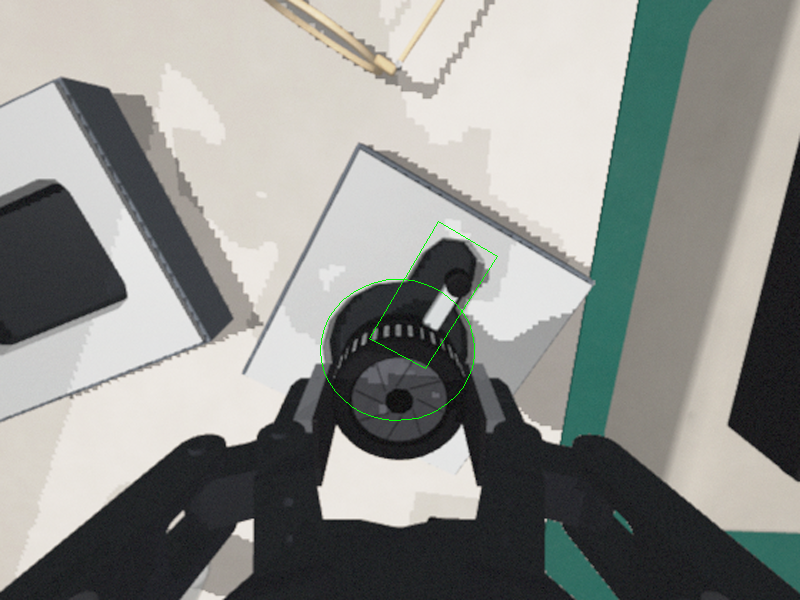

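>>> {"method": "play_rows", "body": {
  "rows": [
    [1,[-0.05,0.05,0.8],[0,0,0]],
    [1,[0,0,0.5],[0,0,0]],
    [1,[0,0,0],[0,0,0]],
    [1,[0,0,0],[0,0,0]]
  ]
}}

```text
time: 22.4
ee_pos: [0.606, -0.2516, 0.051]
tcp_rot: [-179.8, -0.1, -87.5]
wrist_force: [0.4, 0.0, -1.5]
opening: 0.0444
```

```bash
python3 look.py wrist w16;  python3 plan.py 605 -251.5 40 -87.7 1; python3 ir.py w16 .052 399 400 458 283
```

```text
1.4285714285714286
t 22.45 at [ 606.  -251.6   51. ] [-1.798e+02 -1.000e-01 -8.750e+01] F [ 0.   0.4 -1. ] op 44.5 d 11.0
rot [-0.2 -0.1  0.2] n 1
[[1.0, [-0.02, 0.11, 1.1], [-0.2, -0.1, 0.2]]]
drum [ 0.60772055 -0.25203137  0.0567    ] knob [ 0.64372204 -0.27033585  0.0412    ] yaw -26.95046539310828 r 0.040387635626448544
```

View pics/w16o.png

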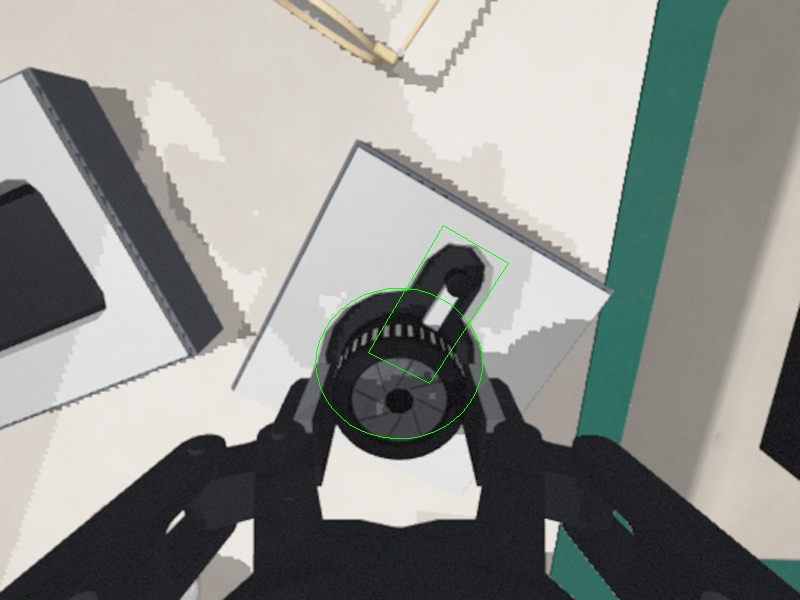

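>>> {"method": "play_rows", "body": {
  "rows": [
    [1,[0,0,0.6],[0,0,0]],
    [1,[0,0,0.45],[0,0,0]],
    [1,[0,0,0],[0,0,0]],
    [1,[0,0,0],[0,0,0]]
  ]
}}

```text
time: 22.85
ee_pos: [0.6061, -0.2517, 0.0398]
tcp_rot: [-179.7, -0.2, -87.5]
wrist_force: [-0.0, -1.3, -0.7]
opening: 0.0443
```

```bash
python3 look.py wrist w17;  python3 plan.py 605 -251.5 39.5 -87.7 1
```

```text
1.4285714285714286
t 22.9 at [ 606.2 -251.7   39.8] [-179.7   -0.2  -87.5] F [-0.6 -0.1 -1.4] op 44.2 d 1.3
rot [-0.3 -0.2  0.2] n 1
[[1.0, [-0.03, 0.12, 0.03], [-0.3, -0.2, 0.2]]]
```

View pics/w17.png

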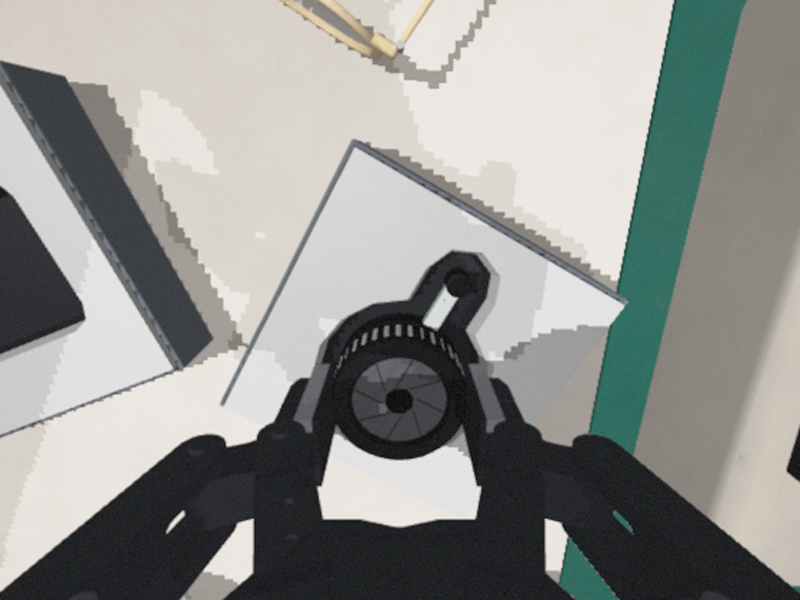

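>>> {"method": "play_rows", "body": {
  "rows": [
    [1,[0,0,0.1],[0,0,0]],
    [1,[0,0,0],[0,0,0]],
    [0.3,[0,0,0],[0,0,0]],
    [0.3,[0,0,0],[0,0,0]],
    [0.3,[0,0,0],[0,0,0]],
    [0.3,[0,0,-1.5],[0,0,0]],
    [0.3,[0,0,-4],[0,0,0]],
    [0.1,[0,0,-4],[0,0,0]],
    [0,[0,0,-2],[0,0,0]],
    [0,[0,0,0],[0,0,0]]
  ]
}}

```text
time: 23.9
ee_pos: [0.6052, -0.2512, 0.1629]
tcp_rot: [-179.6, -0.2, -87.5]
wrist_force: [0.7, 1.1, 0.7]
opening: 0.0855
```

```bash
python3 look.py wrist w18;  python3 plan.py 472 -297 140 -6.5 0
```

```text
1.4285714285714286
t 23.95 at [ 605.  -251.2  161.5] [-179.7   -0.2  -87.5] F [0.6 0.1 0.2] op 85.1 d 142.3
rot [ -0.1  -0.4 -81. ] n 11
[[0.0, [0.36, 1.23, 0.19], [-0.0, -0.0, -7.4]], [0.0, [0.2, 1.26, 0.19], [-0.0, -0.0, -7.4]], [0.0, [0.04, 1.28, 0.19], [-0.0, -0.0, -7.4]], [0.0, [-0.13, 1.27, 0.19], [-0.0, -0.0, -7.4]], [0.0, [-0.29, 1.25, 0.19], [-0.0, -0.1, -7.3]], [0.0, [-0.45, 1.2, 0.19], [-0.0, -0.0, -7.4]], [0.0, [-0.6, 1.13, 0.19], [-0.0, -0.1, -7.3]], [0.0, [-0.73, 1.05, 0.19], [-0.0, -0.0, -7.4]], [0.0, [-0.86, 0.95, 0.19], [-0.0, -0.1, -7.3]], [0.0, [-0.98, 0.83, 0.2], [-0.0, -0.0, -7.4]], [0.0, [-1.07, 0.69, 0.19], [-0.0, -0.1, -7.3]]]
```

View pics/w18.png

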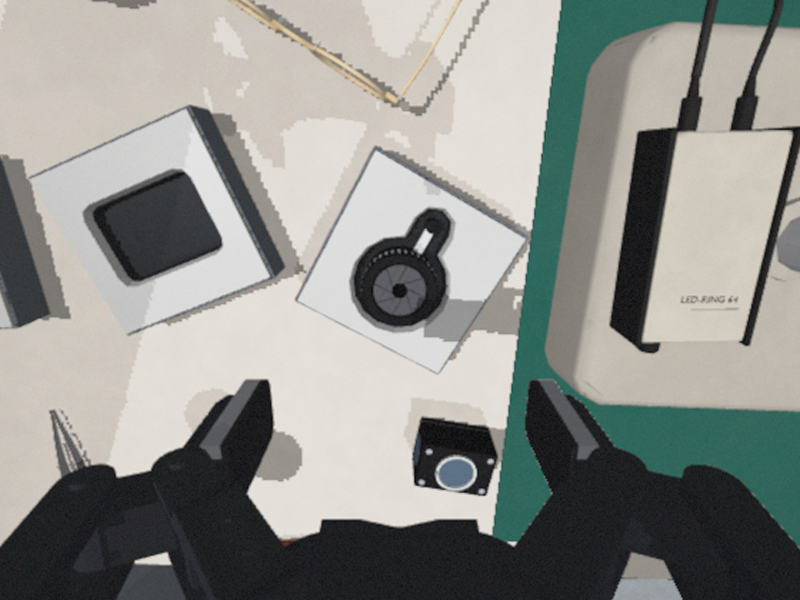

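>>> {"method": "play_rows", "body": {
  "rows": [
    [0,[0.4,1.2,0.1],[0,0,-7.4]],
    [0,[0.2,1.25,0.1],[0,0,-7.4]],
    [0,[0,1.3,0.1],[0,0,-7.4]],
    [0,[-0.1,1.25,0.1],[0,0,-7.4]],
    [0,[-0.3,1.25,0.1],[0,0,-7.3]],
    [0,[-0.45,1.2,0.1],[0,0,-7.4]],
    [0,[-0.6,1.1,0.1],[0,0,-7.3]],
    [0,[-0.7,1.05,0.1],[0,0,-7.4]],
    [0,[-0.85,0.95,0.1],[0,0,-7.3]],
    [0,[-1,0.8,0.1],[0,0,-7.4]],
    [0,[-1,0.7,0.1],[0,0,-7.2]],
    [0,[0,0,0],[0,0,0]]
  ]
}}

```text
time: 25.15
ee_pos: [0.4644, -0.2985, 0.1355]
tcp_rot: [-179.7, 0.7, -3.3]
wrist_force: [0.3, 0.7, -0.4]
opening: 0.0852
```

>>> {"method": "play_rows", "body": {
  "rows": [
    [0,[0,0,0],[0,0,0]]
  ]
}}

```text
time: 25.25
ee_pos: [0.4642, -0.2983, 0.1348]
tcp_rot: [-179.6, 0.7, -3.5]
wrist_force: [-0.1, -0.1, -1.2]
opening: 0.0852
```

```bash
python3 look.py wrist w19;  python3 plan.py 472 -297 80 -6.5 0
python3 - <<'E'
from fit import *
import pickle
s=1.42857
c=pickle.load(open("w19.pkl","rb"))
im=cv2.imread("pics/w19.png")
for P in M["prism"]: cv2.polylines(im,[cv2.convexHull(((proj(c,P@Rm([0,0,83.5]).T+np.array([.472,-.297,0]))+.5)*s).astype(np.int32))],True,(0,0,255),1)
cv2.imwrite("pics/w19o.png",im)
E
```

```text
1.4285714285714286
t 25.3 at [ 464.3 -298.2  134.8] [-179.6    0.7   -3.5] F [-0.3 -0.5 -0.2] op 85.5 d 55.3
rot [-0.3  0.7  3. ] n 2
[[0.0, [0.42, -0.07, 2.73], [-0.2, 0.4, 1.5]], [0.0, [0.39, -0.08, 2.74], [-0.1, 0.3, 1.5]]]
```

View pics/w19o.png

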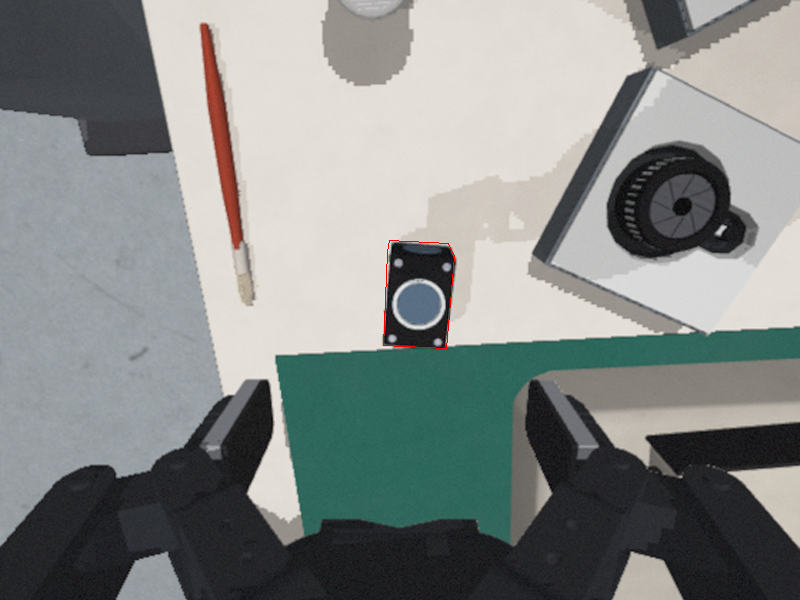

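>>> {"method": "play_rows", "body": {
  "rows": [
    [0.1,[0.6,-0.1,2.5],[-0.2,0.4,1.8]],
    [0.1,[0.2,0,2.5],[-0.1,0.3,1.2]],
    [0.1,[0,0,1.5],[0,0,0]],
    [0.1,[0,0,0],[0,0,0]],
    [0.1,[0,0,0],[0,0,0]]
  ]
}}

```text
time: 25.8
ee_pos: [0.4748, -0.2962, 0.0675]
tcp_rot: [-180.0, -0.0, -7.2]
wrist_force: [-0.4, -0.1, -0.1]
opening: 0.0768
```

```bash
python3 plan.py 472 -297 22 -6.5 0
```

```text
t 25.8 at [ 474.8 -296.2   67.5] [-180.    -0.    -7.2] F [-0.4 -0.1 -0.1] op 76.8 d 45.6
rot [-0.  -0.  -0.7] n 2
[[0.0, [-0.14, 0.06, 2.28], [-0.0, -0.0, -0.4]], [0.0, [-0.13, 0.05, 2.27], [-0.0, -0.0, -0.3]]]
```

>>> {"method": "play_rows", "body": {
  "rows": [
    [0.1,[-0.3,0.1,1.5],[0,0,-0.7]],
    [0.1,[0,0,1.5],[0,0,0]],
    [0.1,[0,0,1.1],[0,0,0]],
    [0.1,[0,0,0],[0,0,0]],
    [0.1,[0,0,0],[0,0,0]]
  ]
}}

```text
time: 26.3
ee_pos: [0.4725, -0.2971, 0.0245]
tcp_rot: [180.0, -0.1, -6.6]
wrist_force: [0.2, -0.5, 0.6]
opening: 0.0766
```

```bash
python3 plan.py 472 -297 22 -6.5 0
```

```text
t 26.3 at [ 472.5 -297.1   24.5] [ 1.8e+02 -1.0e-01 -6.6e+00] F [ 0.2 -0.5  0.6] op 76.6 d 2.5
rot [ 0.  -0.1 -0.1] n 1
[[0.0, [-0.05, -0.01, 0.25], [0.0, -0.1, -0.1]]]
```

Good (grasp point ~32 mm, block 36 mm high). Close and lift.

>>> {"method": "play_rows", "body": {
  "rows": [
    [1,[0,0,0.2],[0,0,0]],
    [1,[0,0,0],[0,0,0]],
    [1,[0,0,0],[0,0,0]],
    [1,[0,0,0],[0,0,0]],
    [1,[0,0,0],[0,0,0]],
    [1,[0,0,0],[0,0,0]],
    [1,[0,0,0],[0,0,0]]
  ],
  "newtons": 45
}}

```text
time: 27.0
ee_pos: [0.473, -0.2976, 0.0238]
tcp_rot: [180.0, -0.2, -6.6]
wrist_force: [-0.2, -0.3, -1.5]
opening: 0.0354
```

```bash
python3 plan.py 472 -297 150 -6.5 1 4
```

```text
t 27.0 at [ 473.  -297.6   23.8] [180.   -0.2  -6.6] F [-0.2 -0.3 -1.5] op 35.4 d 126.3
rot [ 0.  -0.2 -0.1] n 4
[[1.0, [-0.01, -0.01, -3.16], [0.0, -0.1, -0.0]], [1.0, [-0.02, -0.01, -3.16], [0.0, -0.0, -0.0]], [1.0, [-0.02, -0.01, -3.15], [0.0, -0.1, -0.0]], [1.0, [-0.03, -0.0, -3.16], [0.0, -0.0, -0.1]]]
```

>>> {"method": "play_rows", "body": {
  "rows": [
    [1,[0,0,-2],[0,0,0]],
    [1,[0,0,-4],[0,0,0]],
    [1,[0,0,-4],[0,0,0]],
    [1,[0,0,-3],[0,0,0]],
    [1,[0,0,0],[0,0,0]]
  ]
}}

```text
time: 27.5
ee_pos: [0.4711, -0.2965, 0.156]
tcp_rot: [-179.9, 0.0, -6.6]
wrist_force: [1.0, 0.7, -0.6]
opening: 0.0349
```

```bash
python3 plan.py 632 -104 150 24 1
```

```text
t 27.5 at [ 471.1 -296.5  156. ] [-179.9    0.    -6.6] F [ 1.   0.7 -0.6] op 34.9 d 251.0
rot [ -0.1   0.  -30.6] n 6
[[1.0, [2.3, -3.49, 0.1], [-0.0, 0.0, -5.1]], [1.0, [2.6, -3.28, 0.1], [-0.0, 0.0, -5.1]], [1.0, [2.88, -3.03, 0.1], [-0.0, 0.0, -5.1]], [1.0, [3.14, -2.76, 0.11], [-0.0, 0.0, -5.1]], [1.0, [3.37, -2.48, 0.1], [-0.0, -0.0, -5.1]], [1.0, [3.58, -2.16, 0.11], [-0.1, -0.0, -5.1]]]
```

>>> {"method": "play_rows", "body": {
  "rows": [
    [1,[2.3,-3.5,0],[0,0,-5.1]],
    [1,[2.6,-3.3,0],[0,0,-5.1]],
    [1,[2.9,-3,0],[0,0,-5.1]],
    [1,[3.1,-2.8,0],[0,0,-5.1]],
    [1,[3.2,-2.4,0],[0,0,-5.1]],
    [1,[3,-1.8,0],[0,0,-4.5]],
    [1,[0,0,0],[0,0,0]],
    [1,[0,0,0],[0,0,0]],
    [1,[0,0,0],[0,0,0]]
  ]
}}

```text
time: 28.4
ee_pos: [0.6287, -0.1027, 0.1468]
tcp_rot: [-179.7, 0.4, 24.5]
wrist_force: [-0.3, 0.3, -2.4]
opening: 0.0351
```

```bash
cat > pr.py <<'E'
import sys
from fit import *
from seats import K
import pickle
f=sys.argv[1]; tx,ty,tz,yaw=map(float,sys.argv[2:6]); s=1.42857
c=pickle.load(open(f+".pkl","rb")); im=cv2.imread(f"pics/{f}.png")
def dr(parts,p,col):
    for P in parts: cv2.polylines(im,[cv2.convexHull(((proj(c,P@Rm([0,0,p[3]]).T+np.array(p[:3]))+.5)*s).astype(np.int32))],True,col,1)
dr(K["prism_seat"],(.634,-.1025,.018,114.2),(0,255,0)); dr(M["prism"],(tx,ty,tz-.0238,yaw+90),(0,0,255))
cv2.imwrite(f"pics/{f}o.png",im)
E
python3 look.py wrist w20; python3 plan.py 634 -102.5 100 24.2 1 |tee /dev/stderr | head -1 >/tmp/a; python3 -c "
import subprocess
from workcell import get_obs
o=get_obs();subprocess.run(['python3','pr.py','w20',*map(str,o['ee_pos']),str(o['tcp_rot'][2])])"
```

```text
1.4285714285714286t 28.45 at [ 628.5 -103.   146.8] [-179.7    0.4   24.4] F [-0.2  0.2 -2.9] op 35.3 d 47.2
rot [-0.3  0.4  0.2] n 2
[[1.0, [0.28, 0.1, 2.34], [-0.2, 0.2, 0.1]], [1.0, [0.26, 0.1, 2.34], [-0.1, 0.2, 0.1]]]
```

View pics/w20o.png

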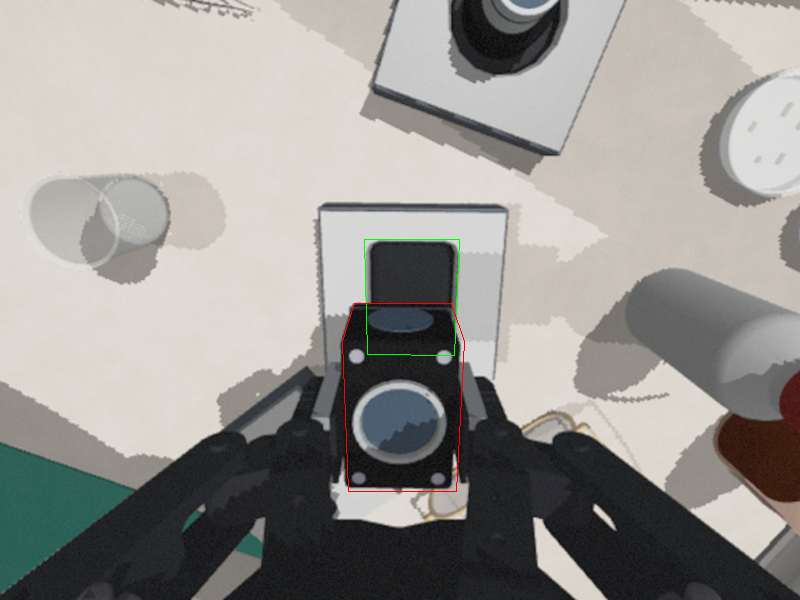

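>>> {"method": "play_rows", "body": {
  "rows": [
    [1,[0.5,0.15,2.5],[-0.2,0.2,0.1]],
    [1,[0,0,2.5],[-0.1,0.2,0.1]],
    [1,[0,0,1],[0,0,0]],
    [1,[0,0,0],[0,0,0]],
    [1,[0,0,0],[0,0,0]]
  ]
}}

```text
time: 28.95
ee_pos: [0.6319, -0.1068, 0.0871]
tcp_rot: [179.9, -0.1, 23.8]
wrist_force: [-0.9, -0.0, -2.1]
opening: 0.035
```

```bash
python3 look.py wrist w21; python3 plan.py 634 -102.5 42 24.2 1; python3 -c "
import subprocess
from workcell import get_obs
o=get_obs();subprocess.run(['python3','pr.py','w21',*map(str,o['ee_pos']),str(o['tcp_rot'][2])])"
```

```text
1.4285714285714286
t 29.0 at [ 632.  -106.8   87.3] [ 1.799e+02 -1.000e-01  2.380e+01] F [ 0.4 -0.1 -2.2] op 35.2 d 45.6
rot [ 0.1 -0.1 -0.4] n 2
[[1.0, [0.17, -0.16, 2.27], [0.1, -0.1, -0.2]], [1.0, [0.18, -0.16, 2.26], [0.0, -0.0, -0.2]]]
```

View pics/w21o.png

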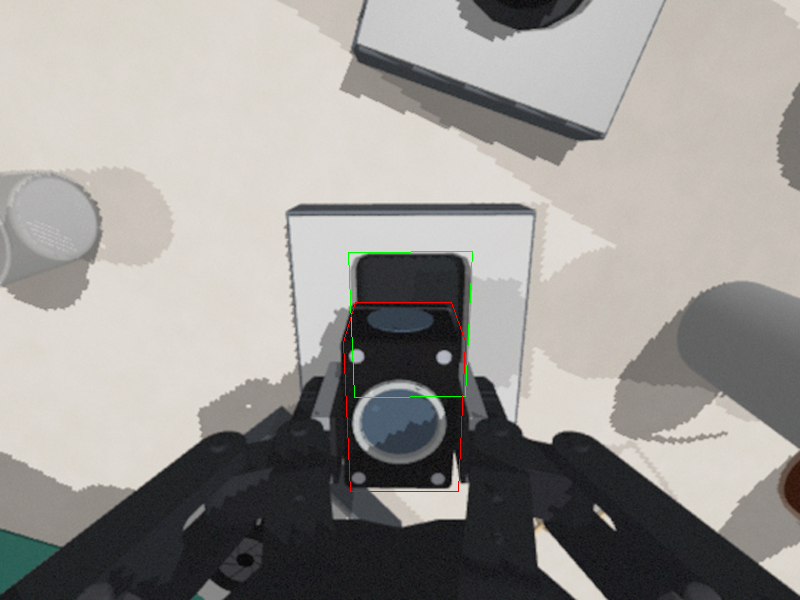

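>>> {"method": "play_rows", "body": {
  "rows": [
    [1,[0.3,-0.3,1.2],[0,0,-0.4]],
    [1,[0,0,1],[0,0,0]],
    [1,[0,0,0],[0,0,0]],
    [1,[0,0,0],[0,0,0]]
  ]
}}

```text
time: 29.4
ee_pos: [0.6349, -0.1027, 0.0658]
tcp_rot: [179.8, -0.3, 24.2]
wrist_force: [-0.1, -0.1, -1.3]
opening: 0.0353
```

```bash
python3 look.py wrist w22; python3 plan.py 634 -102.5 42 24.2 1; python3 -c "
import subprocess
from workcell import get_obs
o=get_obs();subprocess.run(['python3','pr.py','w22',*map(str,o['ee_pos']),str(o['tcp_rot'][2])])"
```

```text
1.4285714285714286
t 29.45 at [ 634.7 -102.8   65.7] [179.8  -0.3  24.2] F [-0.6  1.2 -1.8] op 35.7 d 23.8
rot [ 0.2 -0.3 -0. ] n 1
[[1.0, [-0.07, -0.06, 2.37], [0.2, -0.3, -0.0]]]
```

View pics/w22o.png

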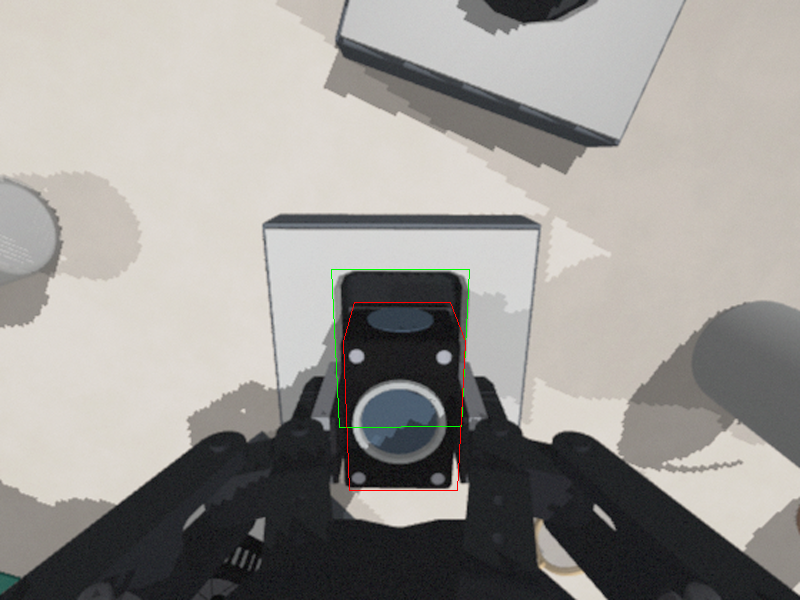

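Aligned (seat centred at column ~401, block at ~401). Lower.

>>> {"method": "play_rows", "body": {
  "rows": [
    [1,[0,0,0.8],[0,0,0]],
    [1,[0,0,0.8],[0,0,0]],
    [1,[0,0,0.6],[0,0,0]],
    [1,[0,0,0],[0,0,0]],
    [1,[0,0,0],[0,0,0]]
  ]
}}

```text
time: 29.95
ee_pos: [0.6349, -0.1028, 0.0418]
tcp_rot: [179.8, -0.3, 24.2]
wrist_force: [0.5, -0.5, -0.4]
opening: 0.0348
```

```bash
python3 plan.py 634 -102.5 41 24.2 1; python3 look.py wrist w23
```

```text
t 29.95 at [ 634.9 -102.8   41.8] [179.8  -0.3  24.2] F [ 0.5 -0.5 -0.4] op 34.8 d 1.2
rot [ 0.2 -0.3 -0. ] n 1
[[1.0, [-0.07, -0.06, 0.08], [0.2, -0.3, -0.0]]]
1.4285714285714286
```

View pics/w23.png

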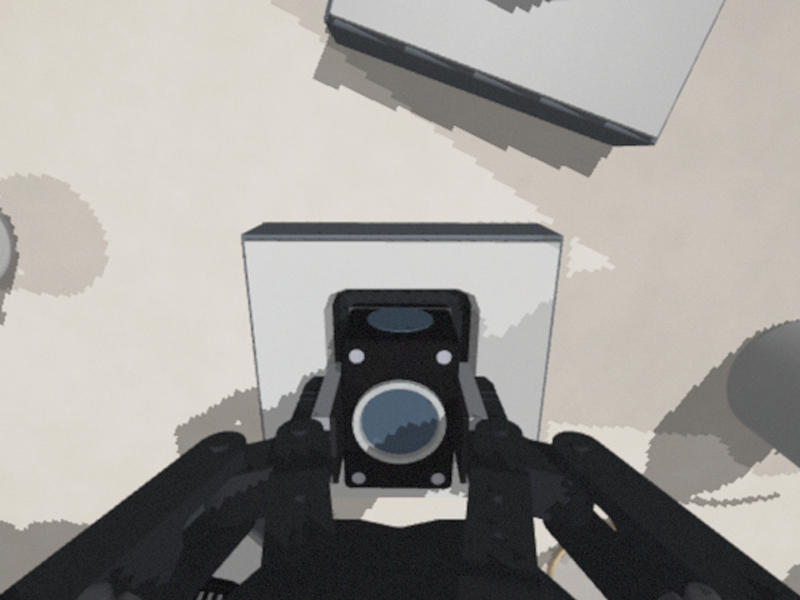

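Force dropped to about zero: it rests on the floor. Release and retreat, then back off the view.

>>> {"method": "play_rows", "body": {
  "rows": [
    [1,[0,0,0.05],[0,0,0]],
    [0.4,[0,0,0],[0,0,0]],
    [0.4,[0,0,0],[0,0,0]],
    [0.4,[0,0,0],[0,0,0]],
    [0.4,[0,0,-1.5],[0,0,0]],
    [0.3,[0,0,-4],[0,0,0]],
    [0.1,[0,0,-4],[0,0,0]],
    [0,[0,0,-4],[0,0,0]],
    [0,[0,0,0],[0,0,0]]
  ]
}}

```text
time: 30.9
ee_pos: [0.6336, -0.1024, 0.187]
tcp_rot: [179.7, -0.4, 24.2]
wrist_force: [0.6, 0.4, 0.2]
opening: 0.0851
```

```bash
python3 look.py wrist w24; python3 plan.py 380 10 250 5 0
```

```text
1.4285714285714286
t 30.95 at [ 633.1 -102.4  184.3] [179.8  -0.3  24.2] F [-0.4  0.3  0. ] op 85.5 d 284.7
rot [ 0.2 -0.3 19.2] n 7
[[0.0, [-2.64, -2.94, -0.96], [0.0, -0.0, 2.7]], [0.0, [-2.77, -2.82, -0.96], [0.0, -0.1, 2.7]], [0.0, [-2.9, -2.68, -0.96], [0.0, -0.0, 2.8]], [0.0, [-3.03, -2.54, -0.96], [0.0, -0.1, 2.7]], [0.0, [-3.15, -2.39, -0.95], [0.1, -0.0, 2.8]], [0.0, [-3.26, -2.24, -0.95], [0.0, -0.1, 2.7]], [0.0, [-3.36, -2.08, -0.95], [0.1, -0.0, 2.8]]]
```

View pics/w24.png

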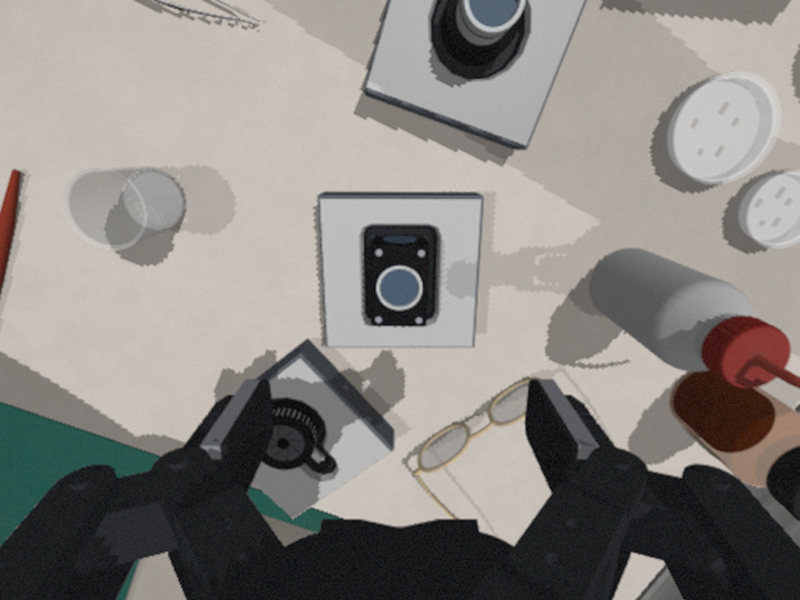

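Prism is seated at about (400,275). Back off for overall views.

>>> {"method": "play_rows", "body": {
  "rows": [
    [0,[-2.6,-2.9,-1],[0,0,2.7]],
    [0,[-2.8,-2.8,-1],[0,0,2.7]],
    [0,[-2.9,-2.7,-1],[0,0,2.7]],
    [0,[-3,-2.5,-1],[0,0,2.7]],
    [0,[-3.1,-2.4,-1],[0,0,2.7]],
    [0,[-3.2,-2.2,-1],[0,0,2.7]],
    [0,[-2.5,-1.5,-1],[0,0,2.7]],
    [0,[0,0,0],[0,0,0]],
    [0,[0,0,0],[0,0,0]]
  ]
}}

```text
time: 31.85
ee_pos: [0.3805, 0.0087, 0.2509]
tcp_rot: [180.0, 0.0, 4.5]
wrist_force: [1.0, -0.5, -0.1]
opening: 0.0853
```

```bash
python3 look.py top tf 130 280 110 440; python3 look.py scene sf 120 350 180 460
python3 - <<'E'
from fit import *
import pickle
T=pickle.load(open("c0.pkl","rb"))
for n,f in(("top","tf"),("scene","sf")):
    d=cv2.absdiff(T[n]["img"],pickle.load(open(f+".pkl","rb"))["img"]).max(2)
    for o,p in {"beaker":(.4585,-.129,0,0)}.items():
        m=render(T[n],M[o],p)>.5; print(n,o,d[m].mean())
    m=render(T[n],[np.r_[circ(.0165,0),circ(.012,.1)]],(.392,.16,0,0))>.5; print(n,"dropper",d[m].mean())
E
```

```text
2.4242424242424243
2.608695652173913
top beaker 32.704061895551256
top dropper 93.08208955223881
scene beaker 3.205
scene dropper 2.7996146435452793
```

View pics/tf.png

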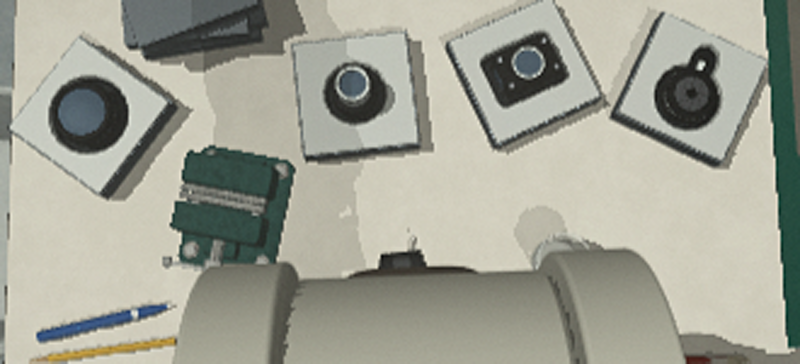

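View pics/sf.png

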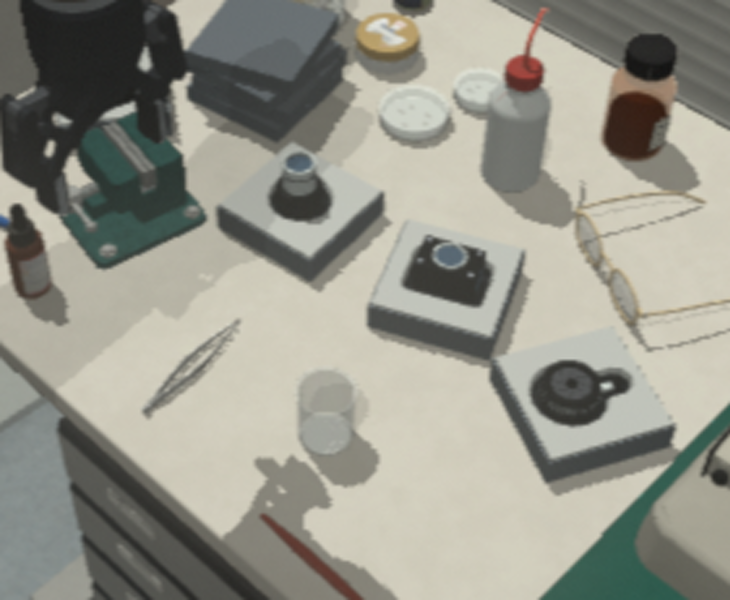

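```bash
python3 -c "
from workcell import *
print(job_done(), get_obs()['time'])"
```

```text
the job is handed in; nothing more can be done
the job is handed in; nothing more can be done
```

All four optics are in their matching cut-outs, upright and let go. I handed the job in at about 32 s of the 104 s allowed.

- **How:** I placed the eyepiece, lens, iris and prism in that order. Each position was measured from the top, scene and wrist cameras. I checked alignment in the wrist camera before lowering each part.
- **Final views:** The top and scene pictures show every part down in its cut-out, with the iris lever lying in its slot. The lens is out of the final scene crop, so for it I rely on the top and wrist views. Heights at release agreed with the floor height to within about 1–2 mm. I did not measure how high the parts stand after letting go.
- **Forces:** The wrist force readings I saw stayed around 3 N or less.
- **Bystanders:** In the scene camera the beaker and dropper bottle look unchanged from the start. The final top view could not confirm this: the arm hid the dropper and covered part of the beaker.
- **Disagreements:** Letting the height float in two-view fits put most things 1–3 mm low, and the cut-outs and boxes up to about 6 mm low. I kept the heights given in the text. The early picture trace mistook the beaker for the lens once in the scene view, and I did not use that result.

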